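# Wind the screw press down with its crank

### The job

Pick up the loose crank, fit its square socket fully home on the square spindle of the screw press, and wind it clockwise (seen from above) by its red knob until the pressing plate is right down at its bottom stop. Work gently: never force the crank onto the spindle at the wrong angle or hard against the stop, and leave the goods around where they are. Leave the crank on the spindle and let go.

Things in the scene. Friction and masses are not known exactly. Their poses are not given: they have to be found in the camera images.
- press: Fixed wood-and-steel screw press, origin under its base's centre, z up. Base 140 x 160 mm; crossbar 40 (x) x 156 mm (y), top 136 mm above the table. A vertical brass spindle stands in the middle, over the origin; below the crossbar hangs a wooden pressing plate over an open mould.
- shoulder (a point): On the spindle's axis, top face of its brass collar (38 mm across), 150 mm above the table. Above it a brass square rises 16 mm, 14 mm across flats, then a round pilot pin, 13 mm across and 16 mm long with a conical tip. This frame's yaw is the press's, NOT the square's: the square starts at any angle (same every 90 degrees), unmeasured, to be seen or found by feel.
- plate (a joint): Travel of the pressing plate in m: 0 up, 0.0284 at its bottom stop, where the spindle turns no further. Clockwise from above lowers it, 2 mm per rad of spindle (12.6 mm a turn). Starts 0 to 3.2 mm down: 2 to 2.3 turns remain. The spindle turns stiffly, about 0.22 N m (3.5 N at the knob), and stays where left.
- hub_mid (a point): Centre of the crank's dark steel hub, a 30 x 30 mm block 50 mm high, half-way up. z up, x along the arm to the knob. The crank (0.2 to 0.35 kg) starts standing on its hub, knob up. The arm (16 wide, 6 thick) leaves the hub's +x face 29 to 35 mm above the underside; a counterweight stub juts 32 mm from the -x face. The two y faces are free for grasping.
- crank: The loose crank; origin at the centre of the mouth of its square socket, in the hub's underside; axes as hub_mid. The socket is 16 mm across flats, flats parallel to the hub's faces, and 34 mm deep: with the crank fully home its underside rests on the spindle's collar. With the angle right it slides on by its own weight, so a push of some 5 N is enough.
- knob_mid (a point): Half-way up the crank's red knob: upright, 20 mm in diameter, 40 mm long, 36.5 to 76.5 mm above the hub's underside, 65 mm from the hub's axis along the crank's x. It spins freely on its own vertical pin, so it can be gripped firmly and carried round. Axes are the crank's.
- canister_mid (a point): Centre of an open aluminium canister, 72 mm across, 85 mm high: goods to leave alone.
- jar_mid (a point): Centre of a jar with white cap, 60 mm across, 80 mm high: goods to leave alone.
- steamer_mid (a point): Centre of a small round wooden steamer with lid, 114 mm across, 68 mm high: goods to leave alone.
There are look-alikes about, which are no part of the job. Of the things that look like the crank, take the one that is farthest from the robot's base at the start. Of the things shaped like the press, the wood one is meant.

How it is judged:
By the outcome, as a careful person would: the job done as asked, in the order asked, and still so for the second after the job is handed in, with the robot touching nothing.
It also fails if it takes over 72 s, if anything falls off the work surface, if the arm or the gripper's body presses on something with over 40 N, if the wrist force passes 120 N, or if a joint passes its speed limit or range.

### The arm

A 6-joint arm with a two-finger parallel gripper is mounted at the origin on the work surface. World frame = base frame: x ahead of the robot, y to its left, z up, the work surface at z = 0. Lengths are in mm, angles in rad, forces in N, time in s.
With the tool pointing down it reaches from about 250 to 800 mm from the base axis. Payload 3.9 kg.
Tool frame: the origin (TCP) lies on the centre line of the jaws, within the pads' length; the fingertips stand 11 mm ahead of it and the grasp point (between the pads) lies 8 mm behind it; z points along the fingers, y is the direction in which the jaws open and shut (so a half turn about z gives the same grasp; the last joint's range is limited). The gripper opens to 85 mm and grips with 20 to 120 N. Pads are 22 mm wide; open, the fingers measure 114 mm over their backs; the gripper's body (76 mm by 85 mm) begins 54 mm behind the grasp point. The pads swing forward as they close: fully open they stand 13 mm farther back than shut.
Start: joints at [-1.286, 0.26, -0.138, 1.173, 0, 1.571], TCP at [147.502, -503.844, 242.304] pointing down, gripper open.
Joint ranges: [-2.78, 2.78], [-0.83, 1.72], [-1.28, 1.37], [-1.9, 2.12], [-1.57, 1.48], [-3.14, 3.14]. Speed limits (rad/s): [2.57, 2.57, 3.14, 3.14, 3.14, 3.14].

### API

Orientations are given as [roll, pitch, yaw] about the fixed x, y, z axes, in that order (R = Rz(yaw) Ry(pitch) Rx(roll)).
In Python, from bench import bot gives the robot as it stands.
- The arm moves only by the tool step_arm, never from a script. Its argument "moves" is a list of rows, each an object of numbers: "tx", "ty", "tz": the shift along the tool's x, y, z in m; "ax", "ay", "az": the turn, a rotation vector about the tool's x, y, z in degrees; "grip": the closure in counts, from 0 (fully open) to 255 (shut). A call has exactly 5 rows; each row is the pose to reach, as a shift and turn from the pose commanded when the call began, along the tool's axes at that moment; what a row does not reach only later rows make up. A row lasts 1/10 s, in which the tool goes at most 50 mm and 8.59 degrees, less where a joint would pass 70% of its speed; a pose out of reach is approached as far as the arm can. A call with a gripper value outside its range is refused whole. The fingers move at their own pace and stop on an object; the grip force is fixed at half the most. Time passes only in rows, so rows that repeat a pose let the fingers close, or fill a call up. It gives the time, the measured TCP pose, the force and the opening at its end, in the units of the state.
- bot.get_state(): the state, without advancing time (a new reading comes with each control period).
- bot.camera(name): name is "side" or "top"; returns a dict with "image" (420x560x3 uint8, blue, green, red), "K" (3x3 intrinsics, pixels), "R" (3x3) and "t" (3): a world point X has camera coordinates R X + t. Camera axes: x right, y down, z forward; pixel columns grow to the right and rows downward; lengths in mm; the calibration is good to about 2 mm. A picture is of the moment at which its call begins. There is no depth.
- bot.close_job(): hands the job in, once; it reports no verdict.
The state is a dict: "time": time; "joints": joint angles; "joint_velocities": joint speeds; "tau": joint torques, N m; "eef_pos": TCP position; "tcp_rot": TCP orientation; "wrist_force": force on the tool from outside, world axes, zero at the start; "torque": the same for the moment, N m; "grip_width": finger opening in mm.
Only numpy, scipy, OpenCV 4.12 (cv2) and the standard library are available. Lean on these libraries where they do the work, as an engineer would, in place of code of your own. Each camera call takes 0.05 s, during which the arm holds its last target. There are 200 camera calls.

## Working session

There is one attempt and no reset: what is moved stays moved. The work goes in short steps, Python scripts to look and compute and a tool call to move; the robot and the scene stay as the last step left them, time stands still between calls to the robot, and variables do not carry over. Pictures are saved under pics/ and viewed, about 8 in all and at most 12, crops included, and the job is handed in when it is done.

Besides the shell and the picture viewer there is one more tool, called after ">>>" as name(argument=value, ...), one argument or row to a line, values as JSON. step_arm: Moves the arm, as the interface text tells. Its arguments: {"type":"object","properties":{"moves":{"type":"array","items":{"type":"object","properties":{"tx":{"type":"number"},"ty":{"type":"number"},"tz":{"type":"number"},"ax":{"type":"number"},"ay":{"type":"number"},"az":{"type":"number"},"grip":{"type":"number"}}}}},"required":["moves"]}

```bash
mkdir -p pics
cat > h.py <<'E'
import numpy as np, cv2
from bench import bot
def snap(n,f,crop=None,s=1):
    c=bot.camera(n); im=c["image"]
    np.savez('cal_%s.npz'%n,K=c["K"],R=c["R"],t=c["t"]); cv2.imwrite('raw_%s.png'%n,im)
    if crop: x0,y0,x1,y1=crop; im=cv2.resize(im[y0:y1,x0:x1],None,fx=s,fy=s,interpolation=cv2.INTER_CUBIC)
    cv2.imwrite('pics/'+f,im); return c
def cal(n): return np.load('cal_%s.npz'%n)
def px(n,X):
    c=cal(n); p=c['K']@(c['R']@np.array(X,float)+c['t'].ravel()); return p[:2]/p[2]
def onz(n,u,v,z):
    c=cal(n); d=c['R'].T@np.linalg.inv(c['K'])@np.array([u,v,1.]); o=-c['R'].T@c['t'].ravel()
    return o+d*(z-o[2])/d[2]
E
python3 - <<'E'
from h import *
for n in('side','top'):
    c=snap(n,n+'0.png'); print(n,c['K'][0,0],(-c['R'].T@np.ravel(c['t'])).round(), c['R'].round(2).tolist())
a=cv2.imread('pics/side0.png')
print(bot.get_state())
E
```

```text
side 405.53374737983256 [-23. 796. 592.] [[-0.81, -0.58, 0.01], [-0.27, 0.37, -0.89], [0.51, -0.72, -0.46]]
top 379.16941957646367 [ 417.   82. 1046.] [[0.01, -1.0, 0.01], [-1.0, -0.01, -0.1], [0.1, -0.01, -0.99]]
{'time': 0.1, 'joints': array([-1.28598573e+00,  2.60623757e-01, -1.39214421e-01,  1.17270428e+00,
       -2.04097521e-05,  1.57076323e+00]), 'joint_velocities': array([ 0.00062256, -0.001378  ,  0.00337803, -0.00102792,  0.00043345,
        0.00024878]), 'tau': array([-4.91785795e-04, -4.06508160e+01,  2.54528135e+01,  1.01027158e-02,
       -5.65337302e-05, -2.05525986e-06]), 'eef_pos': array([ 147.34296775, -503.29463717,  241.55497404]), 'tcp_rot': array([-3.13984652e+00,  2.03519375e-05,  2.84843725e-01]), 'wrist_force': array([-0.31509935, -1.27506001,  1.34195226]), 'torque': array([-0.0145415 ,  0.00767588, -0.00520515]), 'grip_width': 85.11881043143755}
```

View pics/top0.png

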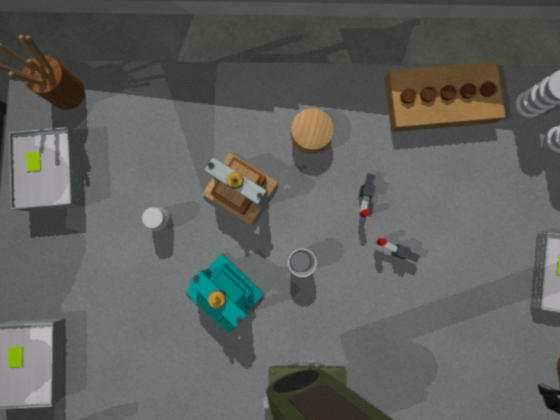

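View pics/side0.png

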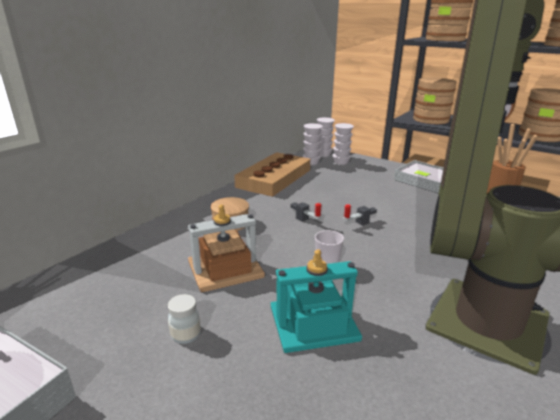

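The top image shows the wood press at about (236,183) with its spindle top at (235,180). The farther crank has its hub near (370,180) and its knob at (365,212), pointing back toward the robot. I'll take enlarged crops of both.

Run:
```python
import cv2,numpy as np
a=cv2.imread('raw_top.png'); 
f=lambda x0,y0,w,h,s:cv2.resize(a[y0:y0+h,x0:x0+w],None,fx=s,fy=s,interpolation=cv2.INTER_CUBIC)
p=np.hstack([f(190,145,100,90,4),f(335,165,100,90,4)])
b=cv2.imread('raw_side.png')
g=lambda x0,y0,w,h,s:cv2.resize(b[y0:y0+h,x0:x0+w],None,fx=s,fy=s,interpolation=cv2.INTER_CUBIC)
q=np.hstack([g(180,195,100,60,4),g(280,185,100,60,4)])
cv2.imwrite('pics/c1.png',np.vstack([p,q]))
```

```text
(no output)
```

View pics/c1.png

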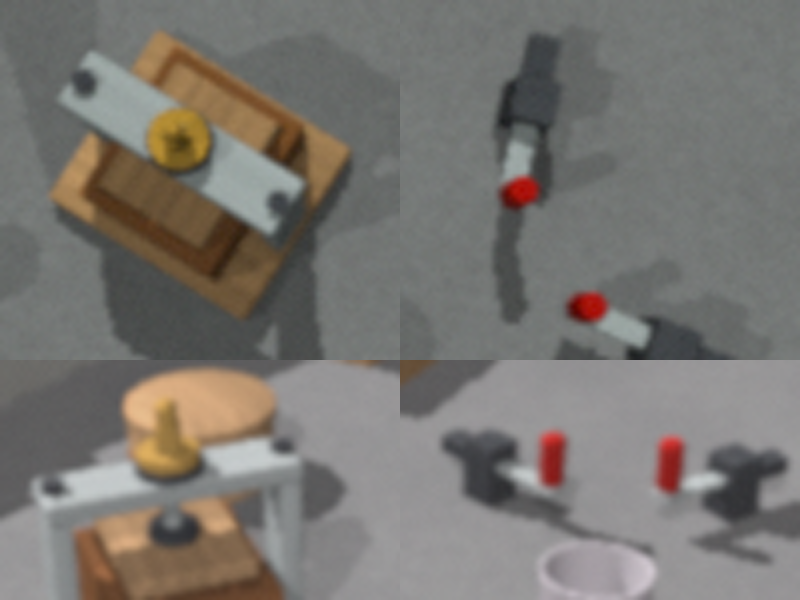

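The crops show the collar at top (235,179.7) and side (222,218). The far crank's hub top is at top (368.7,190.5) and side (302.5,206), and its knob top is at top (366.2,212.5).

Run:
```python
from h import *
T=lambda u,v,z:onz('top',u,v,z).round(1)
S=lambda u,v,z:onz('side',u,v,z).round(1)
print('collar',T(234.6,179.4,150),S(221.8,217.8,150))
for n,u,v,z in(('hole1',190+84/4-.4,145+83/4-.4,136),('hole2',190+281/4-.4,145+203/4-.4,136)): print(n,T(u,v,z))
print('hub',T(368.4,190.1,50),S(302.3,205.5,50))
print('stub end',T(335+143/4,165+38/4,45), 'knob',T(365.8,212.2,76.5),S(317.9,203.7,76.5))
print('hub corners side ->',[S(280+(x-400)/4,185+(y-360)/4,50) for x,y in((466,447),(489,432),(517,443),(490,457))])
print('hub corners top',[T(335+(x-400)/4-.4,165+y/4-.4,50) for x,y in((514,80),(558,84),(553,125),(510,121))])
print('jar',T(154,217,80),'can',T(302,262,85),'steamer',T(312,130,68),'knob2',T(381,241,76.5),'hub2',T(405,252,50))
print('pin tip',T(190+182/4,145+142/4,182),S(180+165/4,195+42/4,182))
```

```text
collar [577.6 184.4 150. ] [571.5 189.4 150. ]
hole1 [614.3 245.  136. ]
hole2 [541.5 124.3 136. ]
hub [ 569.7 -160.3   50. ] [ 563.5 -152.9   50. ]
stub end [ 612.9 -168.5   45. ] knob [ 508.1 -146.2   76.5] [ 504.4 -143.7   76.5]
hub corners side -> [array([ 573. , -135.1,   50. ]), array([ 573.2, -167.6,   50. ]), array([ 545.5, -164. ,   50. ]), array([ 549.2, -131.6,   50. ])]
hub corners top [array([ 584.4, -146.4,   50. ]), array([ 581.9, -175.7,   50. ]), array([ 554.4, -171.9,   50. ]), array([ 556.8, -143.3,   50. ])]
jar [491.5 395.4  80. ] can [380.3  18.7  85. ] steamer [726.7  -8.6  68. ] knob2 [ 434.4 -184.    76.5] hub2 [ 406.5 -253.8   50. ]
pin tip [569.3 178.6 182. ] [571. 189. 182.]
```

Add to h.py:
```python
def plan(x,y,z,yaw,n=5):
    """tool-frame total shift (m) and az (deg) to reach target with tool down, from the present pose"""
    s=bot.get_state(); p=s['eef_pos']; w=s['tcp_rot'][2]
    d=np.array([x,y,z])-p; c,q=np.cos(w),np.sin(w)
    dy=(yaw-np.degrees(w)+180)%360-180
    t=np.array([d[0]*c+d[1]*q,d[0]*q-d[1]*c,-d[2]])/1000
    print('t',round(s['time'],2),'pos',p.round(1),'rot',np.degrees(s['tcp_rot']).round(1),'q',np.degrees(s['joints']).round(),'F',s['wrist_force'].round(1),'M',s['torque'].round(2),'w',round(s['grip_width'],1))
    print('total',t.round(4),'az',round(-dy,1),'len',round(np.linalg.norm(d)))
```

```text
(no output)
```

>>> step_arm(
  moves=[
    {"tx": 0.045,"ty": -0.019,"az": 3},
    {"tx": 0.09,"ty": -0.038,"az": 6},
    {"tx": 0.135,"ty": -0.057,"az": 9},
    {"tx": 0.18,"ty": -0.077,"az": 12},
    {"tx": 0.225,"ty": -0.096,"az": 15},
  ],
)

```text
schema error: expected keys tx, ty, tz, ax, ay, az, grip
```

```bash
python3 -c "
from h import *
plan(566,-157,120,-11)"
```

```text
t 0.1 pos [ 147.3 -503.3  241.6] rot [-179.9    0.    16.3] q [-74.  15.  -8.  67.  -0.  90.] F [-0.3 -1.3  1.3] M [-0.01  0.01 -0.01] w 85.1
total [ 0.4991 -0.2147  0.1216] az 27.3 len 557
```

>>> step_arm(
  moves=[
    {"tx": 0.045,"ty": -0.019,"tz": 0,"ax": 0,"ay": 0,"az": 3,"grip": 0},
    {"tx": 0.09,"ty": -0.038,"tz": 0,"ax": 0,"ay": 0,"az": 6,"grip": 0},
    {"tx": 0.135,"ty": -0.057,"tz": 0,"ax": 0,"ay": 0,"az": 9,"grip": 0},
    {"tx": 0.18,"ty": -0.077,"tz": 0,"ax": 0,"ay": 0,"az": 12,"grip": 0},
    {"tx": 0.225,"ty": -0.096,"tz": 0,"ax": 0,"ay": 0,"az": 15,"grip": 0},
  ],
)

```text
time: 0.6
eef_pos: [337.4, -346.9, 242.0]
tcp_rot: [-3.141, 0.0, 0.02]
wrist_force: [0.4, -0.4, 1.2]
grip_width: 85.3
```

```bash
python3 -c "
from h import *
plan(566,-157,160,-11)"
```

```text
t 0.6 pos [ 337.4 -346.9  242. ] rot [-180.     0.     1.2] q [-46.  11. -13.  66.   0. 133.] F [ 0.4 -0.4  1.2] M [-0.06 -0.01  0.04] w 85.3
total [ 0.2324 -0.1852  0.082 ] az 12.2 len 308
```

>>> step_arm(
  moves=[
    {"tx": 0.04,"ty": -0.032,"tz": 0,"ax": 0,"ay": 0,"az": -8.4,"grip": 0},
    {"tx": 0.08,"ty": -0.064,"tz": 0,"ax": 0,"ay": 0,"az": -16.8,"grip": 0},
    {"tx": 0.12,"ty": -0.096,"tz": 0,"ax": 0,"ay": 0,"az": -25.2,"grip": 0},
    {"tx": 0.16,"ty": -0.128,"tz": 0,"ax": 0,"ay": 0,"az": -33.6,"grip": 0},
    {"tx": 0.2,"ty": -0.16,"tz": 0,"ax": 0,"ay": 0,"az": -42,"grip": 0},
  ],
)

```text
time: 1.1
eef_pos: [529.1, -186.1, 241.9]
tcp_rot: [-3.141, 0.001, 0.762]
wrist_force: [1.0, -0.7, 0.5]
grip_width: 85.3
```

>>> step_arm(
  moves=[
    {"tx": 0,"ty": 0,"tz": 0,"ax": 0,"ay": 0,"az": -8.4,"grip": 0},
    {"tx": 0,"ty": 0,"tz": 0,"ax": 0,"ay": 0,"az": -16.8,"grip": 0},
    {"tx": 0,"ty": 0,"tz": 0,"ax": 0,"ay": 0,"az": -25.2,"grip": 0},
    {"tx": 0,"ty": 0,"tz": 0,"ax": 0,"ay": 0,"az": -33.6,"grip": 0},
    {"tx": 0,"ty": 0,"tz": 0,"ax": 0,"ay": 0,"az": -42,"grip": 0},
  ],
)

```text
time: 1.6
eef_pos: [527.8, -187.6, 241.7]
tcp_rot: [-3.14, -0.0, 1.495]
wrist_force: [0.0, -0.8, 0.2]
grip_width: 85.5
```

>>> step_arm(
  moves=[
    {"tx": 0,"ty": 0,"tz": 0,"ax": 0,"ay": 0,"az": -8.4,"grip": 0},
    {"tx": 0,"ty": 0,"tz": 0,"ax": 0,"ay": 0,"az": -16.8,"grip": 0},
    {"tx": 0,"ty": 0,"tz": 0,"ax": 0,"ay": 0,"az": -25.2,"grip": 0},
    {"tx": 0,"ty": 0,"tz": 0,"ax": 0,"ay": 0,"az": -33.6,"grip": 0},
    {"tx": 0,"ty": 0,"tz": 0,"ax": 0,"ay": 0,"az": -42,"grip": 0},
  ],
)

```text
time: 2.1
eef_pos: [527.7, -187.7, 241.7]
tcp_rot: [-3.141, -0.001, 2.228]
wrist_force: [0.4, 0.3, -0.6]
grip_width: 85.2
```

```bash
python3 -c "
from h import *
plan(566,-157,120,169)"
```

```text
t 2.1 pos [ 527.7 -187.7  241.7] rot [-1.800e+02 -1.000e-01  1.277e+02] q [-20.  18.  -3.  69.   0.  33.] F [ 0.4  0.3 -0.6] M [ 0.01 -0.02 -0.  ] w 85.2
total [0.0009 0.0491 0.1217] az -41.3 len 131
```

>>> step_arm(
  moves=[
    {"tx": 0,"ty": 0.01,"tz": 0.024,"ax": 0,"ay": 0,"az": -8.2,"grip": 0},
    {"tx": 0,"ty": 0.02,"tz": 0.048,"ax": 0,"ay": 0,"az": -16.4,"grip": 0},
    {"tx": 0.001,"ty": 0.03,"tz": 0.072,"ax": 0,"ay": 0,"az": -24.6,"grip": 0},
    {"tx": 0.001,"ty": 0.04,"tz": 0.096,"ax": 0,"ay": 0,"az": -32.8,"grip": 0},
    {"tx": 0.001,"ty": 0.049,"tz": 0.12,"ax": 0,"ay": 0,"az": -41,"grip": 0},
  ],
)

```text
time: 2.6
eef_pos: [566.3, -157.0, 120.9]
tcp_rot: [3.142, -0.001, 2.944]
wrist_force: [0.5, 0.4, -0.0]
grip_width: 85.3
```

Run:
```python
from h import *
plan(566,-157,22,169)
snap('top','a.png');snap('side','b.png')
a=cv2.imread('raw_top.png');b=cv2.imread('raw_side.png')
f=lambda a,x0,y0,w,h,s:cv2.resize(a[y0:y0+h,x0:x0+w],None,fx=s,fy=s,interpolation=cv2.INTER_CUBIC)
cv2.imwrite('pics/c2.png',np.hstack([f(a,320,140,100,140,4),f(b,250,110,100,140,4)]))
```

```text
t 2.6 pos [ 566.3 -157.   120.9] rot [ 1.800e+02 -1.000e-01  1.687e+02] q [-15.  25. -11.  54.   0.  -4.] F [ 0.5  0.4 -0. ] M [-0.04  0.03 -0.  ] w 85.3
total [ 0.0003 -0.0001  0.0989] az -0.3 len 99
```

View pics/c2.png

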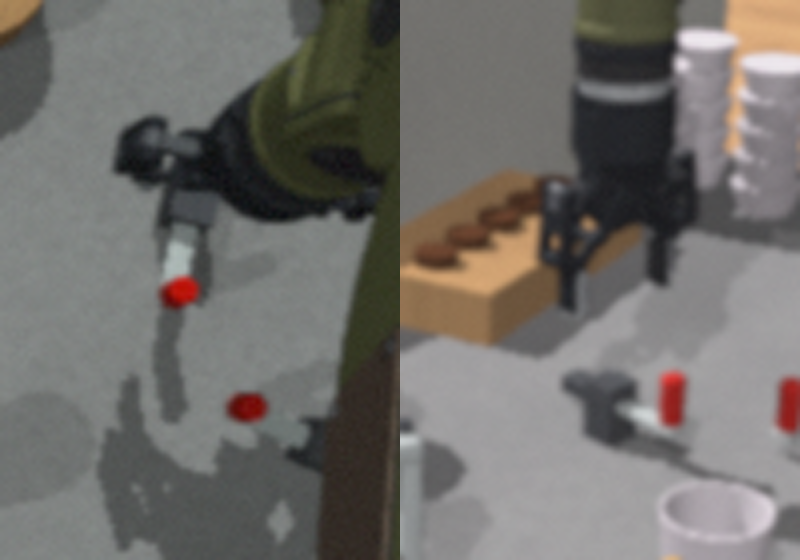

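The jaws straddle the far crank's hub: the side image puts the fingertip midpoint at (303,184), above the hub top at (302,206). Going down to grasp.

>>> step_arm(
  moves=[
    {"tx": 0,"ty": 0,"tz": 0.024,"ax": 0,"ay": 0,"az": 0,"grip": 0},
    {"tx": 0,"ty": 0,"tz": 0.05,"ax": 0,"ay": 0,"az": 0,"grip": 0},
    {"tx": 0,"ty": 0,"tz": 0.075,"ax": 0,"ay": 0,"az": 0,"grip": 0},
    {"tx": 0,"ty": 0,"tz": 0.098,"ax": 0,"ay": 0,"az": 0,"grip": 0},
    {"tx": 0,"ty": 0,"tz": 0.098,"ax": 0,"ay": 0,"az": 0,"grip": 0},
  ],
)

```text
time: 3.2
eef_pos: [563.8, -157.1, 22.3]
tcp_rot: [3.141, -0.006, 2.935]
wrist_force: [-1.2, -0.5, -1.1]
grip_width: 85.1
```

>>> step_arm(
  moves=[
    {"tx": 0,"ty": 0,"tz": 0,"ax": 0,"ay": 0,"az": 0,"grip": 90},
    {"tx": 0,"ty": 0,"tz": 0,"ax": 0,"ay": 0,"az": 0,"grip": 120},
    {"tx": 0,"ty": 0,"tz": 0,"ax": 0,"ay": 0,"az": 0,"grip": 160},
    {"tx": 0,"ty": 0,"tz": 0,"ax": 0,"ay": 0,"az": 0,"grip": 255},
    {"tx": 0,"ty": 0,"tz": 0,"ax": 0,"ay": 0,"az": 0,"grip": 255},
  ],
)

```text
time: 3.7
eef_pos: [567.6, -158.0, 25.9]
tcp_rot: [-3.141, 0.003, 2.937]
wrist_force: [-1.1, -0.8, 6.6]
grip_width: 29.4
```

>>> step_arm(
  moves=[
    {"tx": 0,"ty": 0,"tz": 0,"ax": 0,"ay": 0,"az": 0,"grip": 255},
    {"tx": 0,"ty": 0,"tz": -0.005,"ax": 0,"ay": 0,"az": 0,"grip": 255},
    {"tx": 0,"ty": 0,"tz": -0.03,"ax": 0,"ay": 0,"az": 0,"grip": 255},
    {"tx": 0,"ty": 0,"tz": -0.07,"ax": 0,"ay": 0,"az": 0,"grip": 255},
    {"tx": 0,"ty": 0,"tz": -0.11,"ax": 0,"ay": 0,"az": 0,"grip": 255},
  ],
)

```text
time: 4.2
eef_pos: [564.8, -156.8, 134.3]
tcp_rot: [3.141, -0.004, 2.938]
wrist_force: [1.0, -0.7, -2.6]
grip_width: 29.4
```

Run:
```python
from h import *
plan(572,187,230,169)
snap('top','a2.png');snap('side','b2.png')
a=cv2.imread('raw_top.png');b=cv2.imread('raw_side.png')
f=lambda a,x0,y0,w,h,s:cv2.resize(a[y0:y0+h,x0:x0+w],None,fx=s,fy=s,interpolation=cv2.INTER_LANCZOS4)
o=np.hstack([f(a,222,165,28,28,14),f(b,208,199,28,28,14)]);o=cv2.convertScaleAbs(o,alpha=1.3)
o2=np.hstack([f(a,340,140,60,30*2,6)[:200],f(b,260,130,60,60,6)[:200]]) if 0 else None
cv2.imwrite('pics/c3.png',o)
print(onz('top',235,180,182),onz('top',235,180,150))
print(px('side',(572,187,182)),px('side',(572,187,150)),px('top',(572,187,150)),px('top',(572,187,182)))
```

```text
t 4.2 pos [ 564.8 -156.8  134.3] rot [180.   -0.2 168.3] q [-16.  25. -10.  56.   0.  -4.] F [ 1.  -0.7 -2.6] M [-0.03 -0.14 -0.01] w 29.4
total [ 0.0625  0.3381 -0.0957] az -0.7 len 357
[570.45956077 179.76428184 182.        ] [576.15432686 183.38886882 150.        ]
[221.52430495 205.07417167] [222.32580908 217.36013256] [233.45422956 181.7045327 ] [231.86860135 179.31409896]
```

View pics/c3.png

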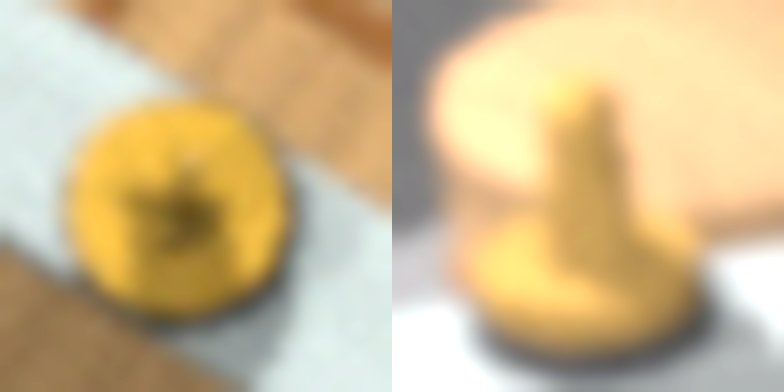

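The collar centre is at top (234.3,179.4) and the pin tip at side (221.4,204.6). The square's angle can't be read at this resolution, so I'll find it by feel. Carrying the crank to above the spindle at about (574.5,186.5).

>>> step_arm(
  moves=[
    {"tx": 0.002,"ty": 0.012,"tz": -0.016,"ax": 0,"ay": 0,"az": 0,"grip": 255},
    {"tx": 0.007,"ty": 0.042,"tz": -0.037,"ax": 0,"ay": 0,"az": 0,"grip": 255},
    {"tx": 0.014,"ty": 0.08,"tz": -0.06,"ax": 0,"ay": 0,"az": 0,"grip": 255},
    {"tx": 0.021,"ty": 0.12,"tz": -0.08,"ax": 0,"ay": 0,"az": 0,"grip": 255},
    {"tx": 0.028,"ty": 0.16,"tz": -0.096,"ax": 0,"ay": 0,"az": 0,"grip": 255},
  ],
)

```text
time: 4.8
eef_pos: [570.6, 6.3, 230.2]
tcp_rot: [-3.142, -0.002, 2.937]
wrist_force: [0.3, -0.7, -2.6]
grip_width: 28.8
```

>>> step_arm(
  moves=[
    {"tx": 0.007,"ty": 0.042,"tz": 0,"ax": 0,"ay": 0,"az": 0,"grip": 255},
    {"tx": 0.015,"ty": 0.085,"tz": 0,"ax": 0,"ay": 0,"az": 0,"grip": 255},
    {"tx": 0.022,"ty": 0.125,"tz": 0,"ax": 0,"ay": 0,"az": 0,"grip": 255},
    {"tx": 0.028,"ty": 0.155,"tz": 0,"ax": 0,"ay": 0,"az": 0,"grip": 255},
    {"tx": 0.031,"ty": 0.172,"tz": 0,"ax": 0,"ay": 0,"az": 0,"grip": 255},
  ],
)

```text
time: 5.3
eef_pos: [574.6, 182.1, 228.6]
tcp_rot: [-3.141, -0.003, 2.94]
wrist_force: [-0.1, -0.3, -2.5]
grip_width: 29.1
```

Run:
```python
from h import *
plan(574.5,186.5,215,168.3)
snap('top','a3.png');snap('side','b3.png')
a=cv2.imread('raw_top.png');b=cv2.imread('raw_side.png')
f=lambda a,x0,y0,w,h,s:cv2.resize(a[y0:y0+h,x0:x0+w],None,fx=s,fy=s,interpolation=cv2.INTER_CUBIC)
o=np.hstack([f(a,190,130,80,100,5),f(b,182,140,80,100,5)]);o=cv2.convertScaleAbs(o,alpha=1.4,beta=15)
cv2.imwrite('pics/c4.png',o)
```

```text
t 5.3 pos [574.6 182.1 228.6] rot [-180.    -0.2  168.5] q [18. 23.  2. 69.  0. 29.] F [-0.1 -0.3 -2.5] M [-0.02  0.03  0.03] w 29.1
total [0.001  0.0043 0.0136] az 0.2 len 14
```

View pics/c4.png

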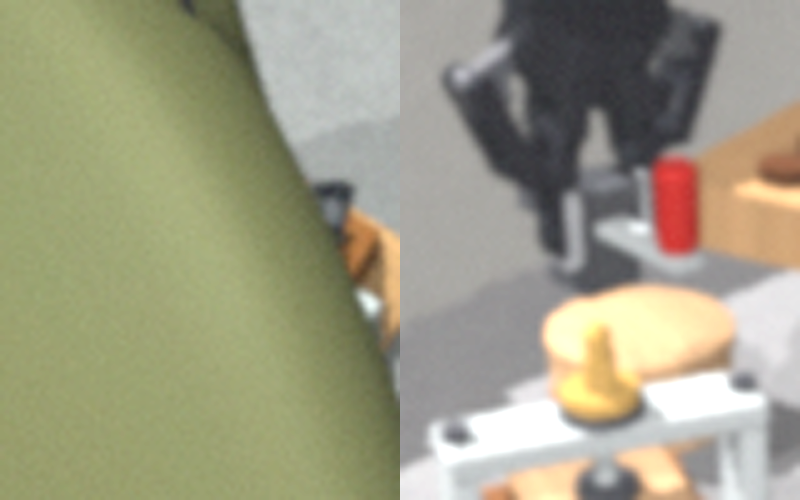

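Run:
```python
from h import *
from scipy.optimize import least_squares
# knob axis ends, and pin
for z,uv in((280.1,(237.0,172.2)),(240.1,(237.2,189.6))):
    print('knob',onz('side',*uv,z).round(1))
k=np.radians(168.5); ux=np.array([np.cos(k),np.sin(k)]); tcp=np.array([574.6,182.1])
for e in(-4,0,4):
    h=tcp+ux*e; q=h+65*ux
    print(e,'knob px',px('side',(*q,280.1)).round(1),px('side',(*q,240.1)).round(1),'hub bottom',px('side',(*h,203.6)).round(1),'hubtop',px('side',(*h,253.6)).round(1))
for n in((572,187),(574.5,186.5),(577.5,185)): print(n,'tip',px('side',(*n,182)).round(1),'collar',px('side',(*n,150)).round(1))
# joint triangulation collar, hub
def tri(a,b):
    r=least_squares(lambda X:np.r_[px('top',X)-a,px('side',X)-b],[570,0,100]);return r.x.round(1),r.fun.round(1)
print('collar',tri((234.3,179.4),(221.7,217)),'hub',tri((368.4,190.1),(302.3,205.5)),'knob',tri((365.8,212.2),(317.9,203.7)))
```

```text
knob [511.2 196.8 280.1]
knob [512.4 197.3 240.1]
-4 knob px [236.5 171.5] [237.3 188.9] hub bottom [220.6 195. ] hubtop [219.2 174.7]
0 knob px [237.7 172. ] [238.4 189.4] hub bottom [221.6 195.6] hubtop [220.3 175.2]
4 knob px [238.8 172.5] [239.6 190. ] hub bottom [222.6 196.1] hubtop [221.3 175.7]
(572, 187) tip [221.5 205.1] collar [222.3 217.4]
(574.5, 186.5) tip [220.9 204.7] collar [221.7 217. ]
(577.5, 185) tip [220.4 204.2] collar [221.2 216.4]
collar (array([577.2, 184.8, 148.5]), array([ 0.2,  0.3, -0.3, -0.1])) hub (array([ 570. , -161.9,   44.6]), array([ 0.1,  0.2, -0.3, -0. ])) knob (array([ 507.6, -147.1,   74.3]), array([ 0.2,  0.3, -0.4, -0. ]))
```

>>> step_arm(
  moves=[
    {"tx": 0.002,"ty": 0.004,"tz": 0.006,"ax": 0,"ay": 0,"az": 0,"grip": 255},
    {"tx": 0.002,"ty": 0.004,"tz": 0.012,"ax": 0,"ay": 0,"az": 0,"grip": 255},
    {"tx": 0.002,"ty": 0.004,"tz": 0.018,"ax": 0,"ay": 0,"az": 0,"grip": 255},
    {"tx": 0.002,"ty": 0.004,"tz": 0.021,"ax": 0,"ay": 0,"az": 0,"grip": 255},
    {"tx": 0.002,"ty": 0.004,"tz": 0.023,"ax": 0,"ay": 0,"az": 0,"grip": 255},
  ],
)

```text
time: 5.9
eef_pos: [574.5, 183.2, 206.7]
tcp_rot: [-3.141, -0.001, 2.937]
wrist_force: [0.5, -0.1, -3.7]
grip_width: 29.4
```

```bash
python3 -c "
from h import *
plan(573.1,186.3,200,168.5)"
```

```text
t 5.9 pos [574.5 183.2 206.7] rot [-180.    -0.   168.3] q [18. 24. -0. 66. -0. 29.] F [ 0.5 -0.1 -3.7] M [0.01 0.04 0.03] w 29.4
total [0.002  0.0028 0.0067] az -0.2 len 8
```

>>> step_arm(
  moves=[
    {"tx": 0.002,"ty": 0.003,"tz": 0,"ax": 0,"ay": 0,"az": 0,"grip": 255},
    {"tx": 0.002,"ty": 0.003,"tz": 0.002,"ax": 0,"ay": 0,"az": 0,"grip": 255},
    {"tx": 0.002,"ty": 0.003,"tz": 0.004,"ax": 0,"ay": 0,"az": 0,"grip": 255},
    {"tx": 0.002,"ty": 0.003,"tz": 0.006,"ax": 0,"ay": 0,"az": 0,"grip": 255},
    {"tx": 0.002,"ty": 0.003,"tz": 0.006,"ax": 0,"ay": 0,"az": 0,"grip": 255},
  ],
)

```text
time: 6.4
eef_pos: [573.1, 187.3, 201.0]
tcp_rot: [-3.141, -0.0, 2.938]
wrist_force: [-0.5, -0.3, -2.8]
grip_width: 29.1
```

Run:
```python
from h import *
plan(573.1,186.3,200,168.5)
snap('side','b4.png',(182,140,262,240),6)
plan(573.1,186.3,200,168.5)
```

```text
t 6.4 pos [573.1 187.3 201. ] rot [-180.    -0.   168.3] q [18. 24. -1. 65. -0. 30.] F [-0.5 -0.3 -2.8] M [-0.06  0.03  0.02] w 29.1
total [-0.0002 -0.001   0.001 ] az -0.2 len 1
t 6.45 pos [573.2 187.3 201.1] rot [-180.    -0.   168.3] q [18. 24. -1. 65. -0. 30.] F [ 0.3 -0.3 -1.9] M [-0.02  0.01 -0.05] w 29.2
total [-0.0001 -0.001   0.0011] az -0.2 len 2
```

View pics/b4.png

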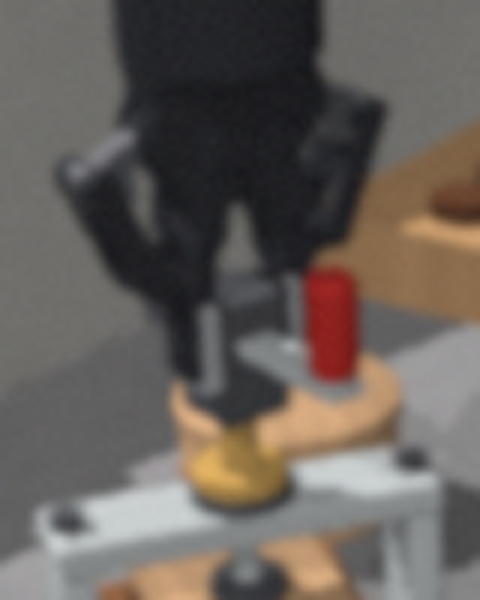

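The pin tip is hidden inside the hub mouth, with the pin at crop (240,435) under the hub corner at (235,425). There is no contact force, so I'll keep descending gently.

>>> step_arm(
  moves=[
    {"tx": 0,"ty": 0,"tz": 0.002,"ax": 0,"ay": 0,"az": 0,"grip": 255},
    {"tx": 0,"ty": 0,"tz": 0.004,"ax": 0,"ay": 0,"az": 0,"grip": 255},
    {"tx": 0,"ty": 0,"tz": 0.005,"ax": 0,"ay": 0,"az": 0,"grip": 255},
    {"tx": 0,"ty": 0,"tz": 0.006,"ax": 0,"ay": 0,"az": 0,"grip": 255},
    {"tx": 0,"ty": 0,"tz": 0.006,"ax": 0,"ay": 0,"az": 0,"grip": 255},
  ],
)

```text
time: 6.95
eef_pos: [573.2, 187.3, 195.1]
tcp_rot: [-3.141, -0.0, 2.938]
wrist_force: [-0.1, -0.5, -3.3]
grip_width: 29.3
```

>>> step_arm(
  moves=[
    {"tx": 0,"ty": 0,"tz": 0.001,"ax": 0,"ay": 0,"az": 0,"grip": 255},
    {"tx": 0,"ty": 0,"tz": 0.002,"ax": 0,"ay": 0,"az": 0,"grip": 255},
    {"tx": 0,"ty": 0,"tz": 0.003,"ax": 0,"ay": 0,"az": 0,"grip": 255},
    {"tx": 0,"ty": 0,"tz": 0.003,"ax": 0,"ay": 0,"az": 0,"grip": 255},
    {"tx": 0,"ty": 0,"tz": 0.003,"ax": 0,"ay": 0,"az": 0,"grip": 255},
  ],
)

```text
time: 7.45
eef_pos: [573.3, 187.4, 192.3]
tcp_rot: [-3.142, -0.0, 2.938]
wrist_force: [0.6, -0.2, -3.0]
grip_width: 29.6
```

>>> step_arm(
  moves=[
    {"tx": 0,"ty": 0,"tz": 0.001,"ax": 0,"ay": 0,"az": 0,"grip": 255},
    {"tx": 0,"ty": 0,"tz": 0.0015,"ax": 0,"ay": 0,"az": 0,"grip": 255},
    {"tx": 0,"ty": 0,"tz": 0.002,"ax": 0,"ay": 0,"az": 0,"grip": 255},
    {"tx": 0,"ty": 0,"tz": 0.0025,"ax": 0,"ay": 0,"az": 0,"grip": 255},
    {"tx": 0,"ty": 0,"tz": 0.0025,"ax": 0,"ay": 0,"az": 0,"grip": 255},
  ],
)

```text
time: 7.95
eef_pos: [573.6, 187.5, 191.5]
tcp_rot: [3.141, 0.002, 2.938]
wrist_force: [-2.6, -0.7, 7.2]
grip_width: 29.0
```

>>> step_arm(
  moves=[
    {"tx": 0,"ty": 0,"tz": 0.001,"ax": 0,"ay": 0,"az": 0,"grip": 255},
    {"tx": 0,"ty": 0,"tz": 0.001,"ax": 0,"ay": 0,"az": 0,"grip": 255},
    {"tx": 0,"ty": 0,"tz": 0.0015,"ax": 0,"ay": 0,"az": 0,"grip": 255},
    {"tx": 0,"ty": 0,"tz": 0.0015,"ax": 0,"ay": 0,"az": 0,"grip": 255},
    {"tx": 0,"ty": 0,"tz": 0.0015,"ax": 0,"ay": 0,"az": 0,"grip": 255},
  ],
)

```text
time: 8.45
eef_pos: [573.7, 187.5, 191.2]
tcp_rot: [3.14, 0.003, 2.938]
wrist_force: [-4.8, -1.4, 12.8]
grip_width: 29.3
```

>>> step_arm(
  moves=[
    {"tx": 0.0005,"ty": 0,"tz": -0.0013,"ax": 0,"ay": 0,"az": 0,"grip": 255},
    {"tx": 0.0005,"ty": 0.0003,"tz": -0.0013,"ax": 0,"ay": 0,"az": 6,"grip": 255},
    {"tx": 0.0005,"ty": 0.0005,"tz": -0.0013,"ax": 0,"ay": 0,"az": 12,"grip": 255},
    {"tx": 0.0005,"ty": 0.0008,"tz": -0.0013,"ax": 0,"ay": 0,"az": 18,"grip": 255},
    {"tx": 0.0005,"ty": 0.001,"tz": -0.0013,"ax": 0,"ay": 0,"az": 24,"grip": 255},
  ],
)

```text
time: 8.95
eef_pos: [575.2, 189.0, 191.3]
tcp_rot: [3.137, 0.004, 2.515]
wrist_force: [1.7, 0.2, 3.0]
grip_width: 29.4
```

```bash
python3 -c "
from h import *
plan(573.1,186.3,190,168.5)"
```

```text
t 8.95 pos [575.2 189.  191.3] rot [179.8   0.2 144.1] q [18. 24. -2. 64. -0. 54.] F [1.7 0.2 3. ] M [ 0.01 -0.43  0.04] w 29.4
total [ 0.0001 -0.0034  0.0013] az -24.4 len 4
```

>>> step_arm(
  moves=[
    {"tx": 0,"ty": 0.0002,"tz": 0,"ax": 0,"ay": 0,"az": 5,"grip": 255},
    {"tx": 0,"ty": 0.0004,"tz": 0,"ax": 0,"ay": 0,"az": 10,"grip": 255},
    {"tx": 0,"ty": 0.0006,"tz": 0,"ax": 0,"ay": 0,"az": 15,"grip": 255},
    {"tx": 0,"ty": 0.0008,"tz": 0,"ax": 0,"ay": 0,"az": 20,"grip": 255},
    {"tx": 0,"ty": 0.0008,"tz": 0,"ax": 0,"ay": 0,"az": 20,"grip": 255},
  ],
)

```text
time: 9.45
eef_pos: [575.0, 189.6, 189.6]
tcp_rot: [3.139, 0.001, 2.17]
wrist_force: [3.4, 1.0, -2.4]
grip_width: 29.5
```

```bash
python3 -c "
from h import *
plan(573.1,186.3,190,124)"
```

```text
t 9.45 pos [575.  189.6 189.6] rot [179.8   0.  124.3] q [18. 24. -2. 64. -0. 74.] F [ 3.4  1.  -2.4] M [ 0.3  -0.74  0.04] w 29.5
total [-0.0016 -0.0034 -0.0004] az 0.3 len 4
```

>>> step_arm(
  moves=[
    {"tx": 0,"ty": 0.0006,"tz": 0.001,"ax": 0,"ay": 0,"az": 0,"grip": 255},
    {"tx": 0,"ty": 0.0006,"tz": 0.002,"ax": 0,"ay": 0,"az": 0,"grip": 255},
    {"tx": 0,"ty": 0.0006,"tz": 0.003,"ax": 0,"ay": 0,"az": 0,"grip": 255},
    {"tx": 0,"ty": 0.0006,"tz": 0.004,"ax": 0,"ay": 0,"az": 0,"grip": 255},
    {"tx": 0,"ty": 0.0006,"tz": 0.004,"ax": 0,"ay": 0,"az": 0,"grip": 255},
  ],
)

```text
time: 9.95
eef_pos: [575.0, 189.6, 186.0]
tcp_rot: [3.14, 0.001, 2.17]
wrist_force: [5.5, 0.8, -0.7]
grip_width: 29.4
```

```bash
python3 -c "
from h import *
plan(573.1,186.3,176,124)"
```

```text
t 9.95 pos [575.  189.6 186. ] rot [179.9   0.  124.3] q [18. 24. -2. 63. -0. 74.] F [ 5.5  0.8 -0.7] M [ 0.16 -1.19 -0.01] w 29.4
total [-0.0016 -0.0035  0.01  ] az 0.3 len 11
```

>>> step_arm(
  moves=[
    {"tx": -0.0005,"ty": 0.0008,"tz": 0,"ax": 0,"ay": 0,"az": 0,"grip": 255},
    {"tx": -0.0005,"ty": 0.0008,"tz": 0,"ax": 0,"ay": 0,"az": 0,"grip": 255},
    {"tx": -0.0005,"ty": 0.0008,"tz": 0.001,"ax": 0,"ay": 0,"az": 0,"grip": 255},
    {"tx": -0.0005,"ty": 0.0008,"tz": 0.002,"ax": 0,"ay": 0,"az": 0,"grip": 255},
    {"tx": -0.0005,"ty": 0.0008,"tz": 0.002,"ax": 0,"ay": 0,"az": 0,"grip": 255},
  ],
)

```text
time: 10.45
eef_pos: [575.1, 189.6, 183.5]
tcp_rot: [3.141, 0.0, 2.17]
wrist_force: [5.6, 1.3, -1.4]
grip_width: 29.0
```

```bash
python3 -c "
from h import *
plan(573.1,186.3,176,124)"
```

```text
t 10.45 pos [575.1 189.6 183.5] rot [180.    0.  124.3] q [18. 24. -3. 63.  0. 74.] F [ 5.6  1.3 -1.4] M [ 0.3  -1.07  0.11] w 29.0
total [-0.0016 -0.0035  0.0075] az 0.3 len 8
```

>>> step_arm(
  moves=[
    {"tx": 0,"ty": 0.0005,"tz": 0.0015,"ax": 0,"ay": 0,"az": 0,"grip": 255},
    {"tx": 0,"ty": 0.0005,"tz": 0.003,"ax": 0,"ay": 0,"az": 0,"grip": 255},
    {"tx": 0,"ty": 0.0005,"tz": 0.0045,"ax": 0,"ay": 0,"az": 0,"grip": 255},
    {"tx": 0,"ty": 0.0005,"tz": 0.006,"ax": 0,"ay": 0,"az": 0,"grip": 255},
    {"tx": 0,"ty": 0.0005,"tz": 0.006,"ax": 0,"ay": 0,"az": 0,"grip": 255},
  ],
)

```text
time: 10.95
eef_pos: [575.3, 189.6, 177.2]
tcp_rot: [-3.141, -0.0, 2.17]
wrist_force: [4.4, 0.7, -2.3]
grip_width: 29.2
```

>>> step_arm(
  moves=[
    {"tx": 0,"ty": 0,"tz": 0.0008,"ax": 0,"ay": 0,"az": 0,"grip": 255},
    {"tx": 0,"ty": 0,"tz": 0.0016,"ax": 0,"ay": 0,"az": 0,"grip": 255},
    {"tx": 0,"ty": 0,"tz": 0.002,"ax": 0,"ay": 0,"az": 0,"grip": 255},
    {"tx": 0,"ty": 0,"tz": 0.0025,"ax": 0,"ay": 0,"az": 0,"grip": 255},
    {"tx": 0,"ty": 0,"tz": 0.0025,"ax": 0,"ay": 0,"az": 0,"grip": 255},
  ],
)

```text
time: 11.45
eef_pos: [575.3, 189.6, 175.9]
tcp_rot: [3.141, 0.0, 2.17]
wrist_force: [1.4, -0.2, 5.3]
grip_width: 29.1
```

Contact comes at TCP z 176, exactly 16 mm below the top of the square, so the crank is home. Releasing and rising.

>>> step_arm(
  moves=[
    {"tx": 0,"ty": 0,"tz": -0.001,"ax": 0,"ay": 0,"az": 0,"grip": 180},
    {"tx": 0,"ty": 0,"tz": -0.001,"ax": 0,"ay": 0,"az": 0,"grip": 80},
    {"tx": 0,"ty": 0,"tz": -0.001,"ax": 0,"ay": 0,"az": 0,"grip": 0},
    {"tx": 0,"ty": 0,"tz": -0.001,"ax": 0,"ay": 0,"az": 0,"grip": 0},
    {"tx": 0,"ty": 0,"tz": -0.001,"ax": 0,"ay": 0,"az": 0,"grip": 0},
  ],
)

```text
time: 11.95
eef_pos: [574.7, 189.7, 175.7]
tcp_rot: [-3.14, -0.001, 2.17]
wrist_force: [0.2, 0.2, 1.2]
grip_width: 84.6
```

>>> step_arm(
  moves=[
    {"tx": 0,"ty": 0,"tz": -0.01,"ax": 0,"ay": 0,"az": 0,"grip": 0},
    {"tx": 0,"ty": 0,"tz": -0.03,"ax": 0,"ay": 0,"az": 0,"grip": 0},
    {"tx": 0,"ty": 0,"tz": -0.05,"ax": 0,"ay": 0,"az": 0,"grip": 0},
    {"tx": 0,"ty": 0,"tz": -0.07,"ax": 0,"ay": 0,"az": 0,"grip": 0},
    {"tx": 0,"ty": 0,"tz": -0.08,"ax": 0,"ay": 0,"az": 0,"grip": 0},
  ],
)

```text
time: 12.45
eef_pos: [576.2, 190.1, 258.8]
tcp_rot: [3.138, 0.001, 2.17]
wrist_force: [1.0, 1.6, 0.7]
grip_width: 85.7
```

Run:
```python
from h import *
plan(540,241,255,124.3)
snap('side','b5.png',(172,140,252,240),6)
for e in (-3,0): 
    u=np.array([-.563,.826]);h=np.array([575.3,189.6])+e*u;k=h+65*u
    print(h,k,*[(px('side',(*k,z))-[172,140])*6 for z in(226.5,186.5)])
```

```text
t 12.45 pos [576.2 190.1 258.8] rot [1.798e+02 1.000e-01 1.243e+02] q [18. 23.  6. 73.  0. 74.] F [1.  1.6 0.7] M [0.   0.01 0.06] w 85.7
total [ 0.0625 -0.0012  0.0038] az 0.0 len 63
[576.989 187.122] [540.394 240.812] [251.79415545 353.93473356] [259.24874946 454.39708805]
[575.3 189.6] [538.705 243.29 ] [250.39071263 357.53960821] [257.89747177 458.23152504]
```

View pics/b5.png

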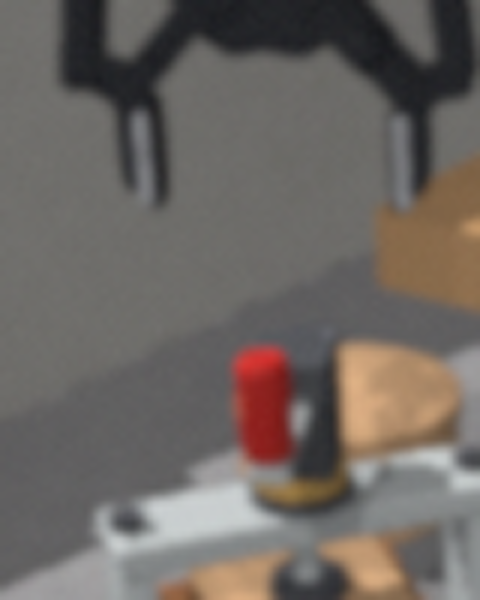

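The knob stands at crop (264,360)–(266,460), about 4 mm to image-right of the prediction. It is upright and the hub sits on the collar. Moving over the knob at about (537.5,240) and lowering.

>>> step_arm(
  moves=[
    {"tx": 0.02,"ty": -0.001,"tz": 0,"ax": 0,"ay": 0,"az": 0,"grip": 0},
    {"tx": 0.045,"ty": -0.003,"tz": 0,"ax": 0,"ay": 0,"az": 0,"grip": 0},
    {"tx": 0.063,"ty": -0.004,"tz": 0,"ax": 0,"ay": 0,"az": 0,"grip": 0},
    {"tx": 0.063,"ty": -0.004,"tz": 0.015,"ax": 0,"ay": 0,"az": 0,"grip": 0},
    {"tx": 0.063,"ty": -0.004,"tz": 0.025,"ax": 0,"ay": 0,"az": 0,"grip": 0},
  ],
)

```text
time: 13.0
eef_pos: [535.8, 240.0, 230.2]
tcp_rot: [-3.141, 0.0, 2.171]
wrist_force: [-0.0, -0.3, -0.2]
grip_width: 85.3
```

>>> step_arm(
  moves=[
    {"tx": 0,"ty": 0,"tz": 0.012,"ax": 0,"ay": 0,"az": 0,"grip": 0},
    {"tx": 0,"ty": 0,"tz": 0.024,"ax": 0,"ay": 0,"az": 0,"grip": 0},
    {"tx": 0,"ty": 0,"tz": 0.029,"ax": 0,"ay": 0,"az": 0,"grip": 0},
    {"tx": 0,"ty": 0,"tz": 0.029,"ax": 0,"ay": 0,"az": 0,"grip": 60},
    {"tx": 0,"ty": 0,"tz": 0.029,"ax": 0,"ay": 0,"az": 0,"grip": 120},
  ],
)

```text
time: 13.5
eef_pos: [536.8, 239.4, 202.2]
tcp_rot: [3.141, 0.0, 2.169]
wrist_force: [-0.1, -0.6, 0.1]
grip_width: 59.1
```

Run:
```python
from h import *
plan(540,241,204,124.3)
snap('side','b6.png',(172,140,252,240),6)
```

```text
t 13.5 pos [536.8 239.4 202.2] rot [180.    0.  124.3] q [24. 22. -3. 65. -0. 80.] F [-0.1 -0.6  0.1] M [-0.03 -0.03 -0.05] w 59.1
total [-0.0005  0.0035 -0.0018] az -0.0 len 4
```

View pics/b6.png

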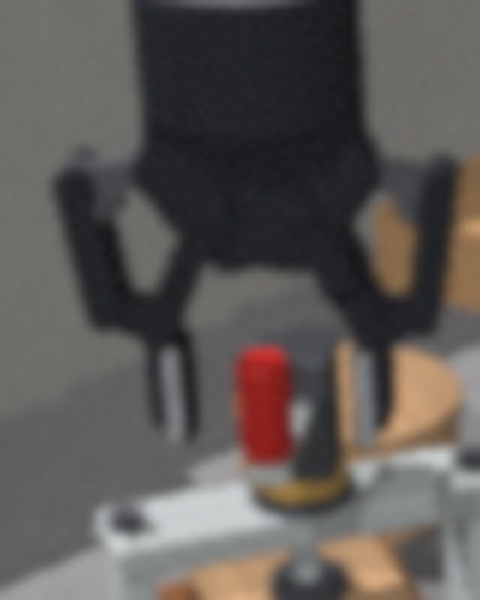

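The jaws straddle the knob, with inner pads at about crop 185 and 362 and the knob at 264. I'll shift 3.5 mm toward it and close.

>>> step_arm(
  moves=[
    {"tx": 0,"ty": 0.0035,"tz": -0.001,"ax": 0,"ay": 0,"az": 0,"grip": 120},
    {"tx": 0,"ty": 0.0035,"tz": -0.001,"ax": 0,"ay": 0,"az": 0,"grip": 160},
    {"tx": 0,"ty": 0.0035,"tz": -0.001,"ax": 0,"ay": 0,"az": 0,"grip": 255},
    {"tx": 0,"ty": 0.0035,"tz": -0.001,"ax": 0,"ay": 0,"az": 0,"grip": 255},
    {"tx": 0,"ty": 0.0035,"tz": -0.001,"ax": 0,"ay": 0,"az": 0,"grip": 255},
  ],
)

```text
time: 14.05
eef_pos: [539.7, 241.8, 203.6]
tcp_rot: [3.14, 0.0, 2.17]
wrist_force: [0.5, 1.2, 1.7]
grip_width: 18.3
```

Run:
```python
from h import *
plan(540,241,203,124.3)
```

```text
t 14.05 pos [539.7 241.8 203.6] rot [179.9   0.  124.3] q [24. 22. -3. 65.  0. 80.] F [0.5 1.2 1.7] M [0.13 0.04 0.02] w 18.3
total [-0.0008 -0.0002  0.0006] az 0.0 len 1
```

>>> step_arm(
  moves=[
    {"tx": -0.0002,"ty": 0.0057,"tz": 0,"ax": 0,"ay": 0,"az": 0,"grip": 255},
    {"tx": -0.001,"ty": 0.0113,"tz": 0,"ax": 0,"ay": 0,"az": 0,"grip": 255},
    {"tx": -0.0022,"ty": 0.0168,"tz": 0,"ax": 0,"ay": 0,"az": 0,"grip": 255},
    {"tx": -0.0039,"ty": 0.0222,"tz": 0,"ax": 0,"ay": 0,"az": 0,"grip": 255},
    {"tx": -0.0061,"ty": 0.0275,"tz": 0,"ax": 0,"ay": 0,"az": 0,"grip": 255},
  ],
)

```text
time: 14.55
eef_pos: [565.5, 252.2, 203.2]
tcp_rot: [-3.141, -0.001, 2.17]
wrist_force: [-4.1, -0.2, 4.3]
grip_width: 18.4
```

```bash
cat >> h.py <<'E'
def wind(C=(576.3,188.1),psi=124.3,step=12,r=65,n=5):
    s=bot.get_state();p=s['eef_pos'];d=p[:2]-np.array(C);th=np.degrees(np.arctan2(d[1],d[0]));a=(psi-th)%360
    F=s['wrist_force'];t=np.radians(th);ur=np.array([np.cos(t),np.sin(t)]);ut=np.array([np.sin(t),-np.cos(t)])
    print('t',round(s['time'],2),'p',p.round(1),'a',round(a,1),'r',round(np.hypot(*d),1),'Frad',round(F[:2]@ur,1),'Ftan(cw)',round(F[:2]@ut,1),'Fz',round(F[2],1),'w',round(s['grip_width'],1),'tcpyaw',np.degrees(s['tcp_rot']).round(1))
    for i in range(1,n+1):
        b=np.radians(a+i*step);q=np.radians(a); print('  ',round(r*(np.cos(b)-np.cos(q))/1000,4),round(r*(np.sin(b)-np.sin(q))/1000,4))
E
python3 -c "
from h import *
wind()"
```

```text
t 14.55 p [565.5 252.2 203.2] a 24.7 r 65.0 Frad 0.4 Ftan(cw) -4.0 Fz 4.3 w 18.4 tcpyaw [-179.9   -0.   124.3]
   -0.0069 0.0117
   -0.0162 0.0217
   -0.0272 0.0295
   -0.0397 0.0349
   -0.0531 0.0376
```

Run:
```python
from math import *
for a in range(25,385,60):
    print(a,[(round(.065*(cos(radians(a+12*i))-cos(radians(a))),4),round(.065*(sin(radians(a+12*i))-sin(radians(a))),4)) for i in range(1,6)])
```

```text
25 [(-0.007, 0.0116), (-0.0163, 0.0216), (-0.0274, 0.0294), (-0.0399, 0.0347), (-0.0532, 0.0373)]
85 [(-0.0136, -0.0002), (-0.0268, -0.0033), (-0.0391, -0.009), (-0.05, -0.0172), (-0.0589, -0.0275)]
145 [(-0.0066, -0.0119), (-0.0106, -0.0249), (-0.0117, -0.0384), (-0.0101, -0.0519), (-0.0057, -0.0648)]
205 [(0.007, -0.0116), (0.0163, -0.0216), (0.0274, -0.0294), (0.0399, -0.0347), (0.0532, -0.0373)]
265 [(0.0136, 0.0002), (0.0268, 0.0033), (0.0391, 0.009), (0.05, 0.0172), (0.0589, 0.0275)]
325 [(0.0066, 0.0119), (0.0106, 0.0249), (0.0117, 0.0384), (0.0101, 0.0519), (0.0057, 0.0648)]
```

>>> step_arm(
  moves=[
    {"tx": -0.0069,"ty": 0.0116,"tz": 0,"ax": 0,"ay": 0,"az": 0,"grip": 255},
    {"tx": -0.0163,"ty": 0.0216,"tz": 0,"ax": 0,"ay": 0,"az": 0,"grip": 255},
    {"tx": -0.0274,"ty": 0.0294,"tz": 0,"ax": 0,"ay": 0,"az": 0,"grip": 255},
    {"tx": -0.0398,"ty": 0.0347,"tz": 0,"ax": 0,"ay": 0,"az": 0,"grip": 255},
    {"tx": -0.0532,"ty": 0.0373,"tz": 0,"ax": 0,"ay": 0,"az": 0,"grip": 255},
  ],
)

```text
time: 15.05
eef_pos: [626.9, 230.4, 203.3]
tcp_rot: [3.141, -0.003, 2.171]
wrist_force: [-3.0, 2.2, 4.1]
grip_width: 18.3
```

```bash
python3 -c "
from h import *
wind()"
```

```text
t 15.05 p [626.9 230.4 203.3] a 84.4 r 65.9 Frad -0.9 Ftan(cw) -3.6 Fz 4.1 w 18.3 tcpyaw [ 1.799e+02 -1.000e-01  1.244e+02]
   -0.0136 -0.0001
   -0.0269 -0.003
   -0.0392 -0.0086
   -0.0502 -0.0167
   -0.0592 -0.0268
```

Winding works: tangential force is about 3.6 N and radial about 1 N.

>>> step_arm(
  moves=[
    {"tx": -0.0136,"ty": -0.0002,"tz": 0,"ax": 0,"ay": 0,"az": 0,"grip": 255},
    {"tx": -0.0268,"ty": -0.0033,"tz": 0,"ax": 0,"ay": 0,"az": 0,"grip": 255},
    {"tx": -0.0391,"ty": -0.009,"tz": 0,"ax": 0,"ay": 0,"az": 0,"grip": 255},
    {"tx": -0.05,"ty": -0.0172,"tz": 0,"ax": 0,"ay": 0,"az": 0,"grip": 255},
    {"tx": -0.0589,"ty": -0.0275,"tz": 0,"ax": 0,"ay": 0,"az": 0,"grip": 255},
  ],
)

```text
time: 15.55
eef_pos: [638.1, 164.2, 203.4]
tcp_rot: [3.139, 0.001, 2.17]
wrist_force: [2.0, 3.9, 3.2]
grip_width: 18.3
```

>>> step_arm(
  moves=[
    {"tx": -0.0066,"ty": -0.0119,"tz": 0,"ax": 0,"ay": 0,"az": 0,"grip": 255},
    {"tx": -0.0106,"ty": -0.0249,"tz": 0,"ax": 0,"ay": 0,"az": 0,"grip": 255},
    {"tx": -0.0117,"ty": -0.0384,"tz": 0,"ax": 0,"ay": 0,"az": 0,"grip": 255},
    {"tx": -0.0101,"ty": -0.0519,"tz": 0,"ax": 0,"ay": 0,"az": 0,"grip": 255},
    {"tx": -0.0057,"ty": -0.0648,"tz": 0,"ax": 0,"ay": 0,"az": 0,"grip": 255},
  ],
)

```text
time: 16.05
eef_pos: [586.5, 123.0, 203.3]
tcp_rot: [3.139, 0.0, 2.169]
wrist_force: [4.3, 5.8, 1.4]
grip_width: 18.0
```

```bash
python3 -c "
from h import *
wind()"
```

```text
t 16.05 p [586.5 123.  203.3] a 205.4 r 65.9 Frad -5.1 Ftan(cw) -5.1 Fz 1.4 w 18.0 tcpyaw [179.9   0.  124.3]
   0.0071 -0.0116
   0.0164 -0.0215
   0.0276 -0.0292
   0.0401 -0.0344
   0.0535 -0.0369
```

>>> step_arm(
  moves=[
    {"tx": 0.0076,"ty": -0.0113,"tz": 0,"ax": 0,"ay": 0,"az": 0,"grip": 255},
    {"tx": 0.0169,"ty": -0.0213,"tz": 0,"ax": 0,"ay": 0,"az": 0,"grip": 255},
    {"tx": 0.028,"ty": -0.0291,"tz": 0,"ax": 0,"ay": 0,"az": 0,"grip": 255},
    {"tx": 0.0405,"ty": -0.0344,"tz": 0,"ax": 0,"ay": 0,"az": 0,"grip": 255},
    {"tx": 0.0538,"ty": -0.037,"tz": 0,"ax": 0,"ay": 0,"az": 0,"grip": 255},
  ],
)

```text
time: 16.55
eef_pos: [527.0, 145.8, 203.4]
tcp_rot: [3.138, 0.005, 2.168]
wrist_force: [8.0, 1.2, -1.5]
grip_width: 17.9
```

>>> step_arm(
  moves=[
    {"tx": 0.0136,"ty": 0.0002,"tz": 0,"ax": 0,"ay": 0,"az": 0,"grip": 255},
    {"tx": 0.0268,"ty": 0.0033,"tz": 0,"ax": 0,"ay": 0,"az": 0,"grip": 255},
    {"tx": 0.0391,"ty": 0.009,"tz": 0,"ax": 0,"ay": 0,"az": 0,"grip": 255},
    {"tx": 0.05,"ty": 0.0172,"tz": 0,"ax": 0,"ay": 0,"az": 0,"grip": 255},
    {"tx": 0.0589,"ty": 0.0275,"tz": 0,"ax": 0,"ay": 0,"az": 0,"grip": 255},
  ],
)

```text
time: 17.05
eef_pos: [514.8, 208.6, 203.0]
tcp_rot: [-3.139, 0.005, 2.168]
wrist_force: [3.5, -5.0, 2.3]
grip_width: 18.3
```

>>> step_arm(
  moves=[
    {"tx": 0.0066,"ty": 0.0119,"tz": 0,"ax": 0,"ay": 0,"az": 0,"grip": 255},
    {"tx": 0.0106,"ty": 0.0249,"tz": 0,"ax": 0,"ay": 0,"az": 0,"grip": 255},
    {"tx": 0.0117,"ty": 0.0384,"tz": 0,"ax": 0,"ay": 0,"az": 0,"grip": 255},
    {"tx": 0.0101,"ty": 0.0519,"tz": 0,"ax": 0,"ay": 0,"az": 0,"grip": 255},
    {"tx": 0.0057,"ty": 0.0648,"tz": 0,"ax": 0,"ay": 0,"az": 0,"grip": 255},
  ],
)

```text
time: 17.55
eef_pos: [563.8, 252.2, 202.9]
tcp_rot: [-3.137, -0.001, 2.17]
wrist_force: [-3.3, -2.1, 6.1]
grip_width: 18.2
```

```bash
python3 -c "
from h import *
wind()"
```

```text
t 17.55 p [563.8 252.2 202.9] a 23.3 r 65.3 Frad -1.5 Ftan(cw) -3.6 Fz 6.1 w 18.2 tcpyaw [-1.797e+02 -1.000e-01  1.243e+02]
   -0.0066 0.0119
   -0.0156 0.0221
   -0.0265 0.0302
   -0.0388 0.0359
   -0.0521 0.0389
```

>>> step_arm(
  moves=[
    {"tx": -0.0068,"ty": 0.0118,"tz": -0.0005,"ax": 0,"ay": 0,"az": 0,"grip": 255},
    {"tx": -0.016,"ty": 0.0219,"tz": -0.0005,"ax": 0,"ay": 0,"az": 0,"grip": 255},
    {"tx": -0.027,"ty": 0.0298,"tz": -0.0005,"ax": 0,"ay": 0,"az": 0,"grip": 255},
    {"tx": -0.0395,"ty": 0.0353,"tz": -0.0005,"ax": 0,"ay": 0,"az": 0,"grip": 255},
    {"tx": -0.0528,"ty": 0.038,"tz": -0.0005,"ax": 0,"ay": 0,"az": 0,"grip": 255},
  ],
)

```text
time: 18.05
eef_pos: [625.5, 231.8, 203.4]
tcp_rot: [-3.14, -0.004, 2.171]
wrist_force: [-2.6, 2.9, 3.9]
grip_width: 18.6
```

>>> step_arm(
  moves=[
    {"tx": -0.0136,"ty": -0.0002,"tz": 0,"ax": 0,"ay": 0,"az": 0,"grip": 255},
    {"tx": -0.0268,"ty": -0.0033,"tz": 0,"ax": 0,"ay": 0,"az": 0,"grip": 255},
    {"tx": -0.0391,"ty": -0.009,"tz": 0,"ax": 0,"ay": 0,"az": 0,"grip": 255},
    {"tx": -0.05,"ty": -0.0172,"tz": 0,"ax": 0,"ay": 0,"az": 0,"grip": 255},
    {"tx": -0.0589,"ty": -0.0275,"tz": 0,"ax": 0,"ay": 0,"az": 0,"grip": 255},
  ],
)

```text
time: 18.55
eef_pos: [638.1, 165.1, 203.7]
tcp_rot: [3.14, 0.001, 2.169]
wrist_force: [2.3, 2.7, 1.7]
grip_width: 18.2
```

>>> step_arm(
  moves=[
    {"tx": -0.0064,"ty": -0.0118,"tz": 0,"ax": 0,"ay": 0,"az": 0,"grip": 255},
    {"tx": -0.0104,"ty": -0.0247,"tz": 0,"ax": 0,"ay": 0,"az": 0,"grip": 255},
    {"tx": -0.0114,"ty": -0.0382,"tz": 0,"ax": 0,"ay": 0,"az": 0,"grip": 255},
    {"tx": -0.0097,"ty": -0.0516,"tz": 0,"ax": 0,"ay": 0,"az": 0,"grip": 255},
    {"tx": -0.0052,"ty": -0.0644,"tz": 0,"ax": 0,"ay": 0,"az": 0,"grip": 255},
  ],
)

```text
time: 19.05
eef_pos: [586.7, 123.5, 203.7]
tcp_rot: [3.141, 0.002, 2.168]
wrist_force: [3.5, 2.1, -0.5]
grip_width: 18.5
```

>>> step_arm(
  moves=[
    {"tx": 0.0072,"ty": -0.0115,"tz": 0,"ax": 0,"ay": 0,"az": 0,"grip": 255},
    {"tx": 0.0166,"ty": -0.0215,"tz": 0,"ax": 0,"ay": 0,"az": 0,"grip": 255},
    {"tx": 0.0277,"ty": -0.0293,"tz": 0,"ax": 0,"ay": 0,"az": 0,"grip": 255},
    {"tx": 0.0402,"ty": -0.0346,"tz": 0,"ax": 0,"ay": 0,"az": 0,"grip": 255},
    {"tx": 0.0535,"ty": -0.0372,"tz": 0,"ax": 0,"ay": 0,"az": 0,"grip": 255},
  ],
)

```text
time: 19.55
eef_pos: [525.3, 148.3, 203.6]
tcp_rot: [-3.141, 0.002, 2.169]
wrist_force: [5.7, -1.0, -0.7]
grip_width: 18.4
```

>>> step_arm(
  moves=[
    {"tx": 0.0136,"ty": 0.0002,"tz": 0,"ax": 0,"ay": 0,"az": 0,"grip": 255},
    {"tx": 0.0268,"ty": 0.0033,"tz": 0,"ax": 0,"ay": 0,"az": 0,"grip": 255},
    {"tx": 0.0391,"ty": 0.009,"tz": 0,"ax": 0,"ay": 0,"az": 0,"grip": 255},
    {"tx": 0.05,"ty": 0.0172,"tz": 0,"ax": 0,"ay": 0,"az": 0,"grip": 255},
    {"tx": 0.0589,"ty": 0.0275,"tz": 0,"ax": 0,"ay": 0,"az": 0,"grip": 255},
  ],
)

```text
time: 20.05
eef_pos: [515.8, 211.8, 203.1]
tcp_rot: [-3.139, 0.006, 2.169]
wrist_force: [8.4, -7.3, -3.0]
grip_width: 18.1
```

```bash
python3 -c "
from h import *
wind(step=4)"
```

```text
t 20.05 p [515.8 211.8 203.1] a 325.6 r 65.0 Frad -10.5 Ftan(cw) -3.7 Fz -3.0 w 18.1 tcpyaw [-179.9    0.4  124.3]
   0.0024 0.0038
   0.0046 0.0078
   0.0065 0.012
   0.008 0.0162
   0.0093 0.0206
```

>>> step_arm(
  moves=[
    {"tx": 0.0018,"ty": 0.0056,"tz": 0,"ax": 0,"ay": 0,"az": 0,"grip": 255},
    {"tx": 0.0044,"ty": 0.0107,"tz": 0,"ax": 0,"ay": 0,"az": 0,"grip": 255},
    {"tx": 0.0065,"ty": 0.0159,"tz": 0,"ax": 0,"ay": 0,"az": 0,"grip": 255},
    {"tx": 0.0081,"ty": 0.0214,"tz": 0,"ax": 0,"ay": 0,"az": 0,"grip": 255},
    {"tx": 0.0093,"ty": 0.0269,"tz": 0,"ax": 0,"ay": 0,"az": 0,"grip": 255},
  ],
)

```text
time: 20.55
eef_pos: [530.3, 234.1, 203.0]
tcp_rot: [-3.135, 0.003, 2.17]
wrist_force: [0.7, -6.1, 3.1]
grip_width: 18.2
```

```bash
python3 -c "
from h import *
wind(step=3)"
```

```text
t 20.55 p [530.3 234.1 203. ] a 349.3 r 65.0 Frad -4.8 Ftan(cw) -3.8 Fz 3.1 w 18.2 tcpyaw [-179.6    0.2  124.3]
   0.0005 0.0034
   0.0009 0.0067
   0.0011 0.0101
   0.0011 0.0135
   0.0009 0.0169
```

>>> step_arm(
  moves=[
    {"tx": 0,"ty": 0.003,"tz": 0,"ax": 0,"ay": 0,"az": 0,"grip": 255},
    {"tx": 0.0002,"ty": 0.006,"tz": 0,"ax": 0,"ay": 0,"az": 0,"grip": 255},
    {"tx": 0.0004,"ty": 0.0085,"tz": 0,"ax": 0,"ay": 0,"az": 0,"grip": 255},
    {"tx": 0.0004,"ty": 0.011,"tz": 0,"ax": 0,"ay": 0,"az": 0,"grip": 255},
    {"tx": 0.0004,"ty": 0.011,"tz": 0,"ax": 0,"ay": 0,"az": 0,"grip": 255},
  ],
)

```text
time: 21.05
eef_pos: [540.9, 242.4, 203.2]
tcp_rot: [-3.14, -0.0, 2.17]
wrist_force: [-1.8, -4.2, 3.1]
grip_width: 17.8
```

```bash
python3 -c "
from h import *
wind(step=2)"
```

```text
t 21.05 p [540.9 242.4 203.2] a 1.2 r 64.8 Frad -2.5 Ftan(cw) -3.8 Fz 3.1 w 17.8 tcpyaw [-179.9   -0.   124.3]
   -0.0001 0.0023
   -0.0003 0.0045
   -0.0005 0.0068
   -0.0008 0.009
   -0.0012 0.0113
```

>>> step_arm(
  moves=[
    {"tx": 0,"ty": 0.0015,"tz": 0,"ax": 0,"ay": 0,"az": 0,"grip": 255},
    {"tx": -0.0002,"ty": 0.003,"tz": 0,"ax": 0,"ay": 0,"az": 0,"grip": 255},
    {"tx": -0.0003,"ty": 0.0045,"tz": 0,"ax": 0,"ay": 0,"az": 0,"grip": 255},
    {"tx": -0.0004,"ty": 0.006,"tz": 0,"ax": 0,"ay": 0,"az": 0,"grip": 255},
    {"tx": -0.0004,"ty": 0.006,"tz": 0,"ax": 0,"ay": 0,"az": 0,"grip": 255},
  ],
)

```text
time: 21.55
eef_pos: [546.6, 245.6, 203.4]
tcp_rot: [-3.141, -0.0, 2.17]
wrist_force: [-1.2, -3.1, 1.5]
grip_width: 18.8
```

>>> step_arm(
  moves=[
    {"tx": -0.0003,"ty": 0.0015,"tz": 0,"ax": 0,"ay": 0,"az": 0,"grip": 255},
    {"tx": -0.0005,"ty": 0.003,"tz": 0,"ax": 0,"ay": 0,"az": 0,"grip": 255},
    {"tx": -0.0008,"ty": 0.0045,"tz": 0,"ax": 0,"ay": 0,"az": 0,"grip": 255},
    {"tx": -0.0011,"ty": 0.006,"tz": 0,"ax": 0,"ay": 0,"az": 0,"grip": 255},
    {"tx": -0.0011,"ty": 0.006,"tz": 0,"ax": 0,"ay": 0,"az": 0,"grip": 255},
  ],
)

```text
time: 22.05
eef_pos: [552.3, 248.2, 203.5]
tcp_rot: [3.141, -0.0, 2.17]
wrist_force: [-3.0, -3.6, 1.2]
grip_width: 18.2
```

>>> step_arm(
  moves=[
    {"tx": -0.0005,"ty": 0.0015,"tz": 0,"ax": 0,"ay": 0,"az": 0,"grip": 255},
    {"tx": -0.0009,"ty": 0.003,"tz": 0,"ax": 0,"ay": 0,"az": 0,"grip": 255},
    {"tx": -0.0013,"ty": 0.0045,"tz": 0,"ax": 0,"ay": 0,"az": 0,"grip": 255},
    {"tx": -0.0017,"ty": 0.006,"tz": 0,"ax": 0,"ay": 0,"az": 0,"grip": 255},
    {"tx": -0.0017,"ty": 0.006,"tz": 0,"ax": 0,"ay": 0,"az": 0,"grip": 255},
  ],
)

```text
time: 22.55
eef_pos: [558.3, 250.2, 203.6]
tcp_rot: [3.141, -0.0, 2.17]
wrist_force: [-3.1, -1.3, 0.0]
grip_width: 18.2
```

```bash
python3 -c "
from h import *
wind(step=1.5)"
```

```text
t 22.55 p [558.3 250.2 203.6] a 18.1 r 64.7 Frad -0.4 Ftan(cw) -3.3 Fz 0.0 w 18.2 tcpyaw [180.   -0.  124.3]
   -0.0005 0.0016
   -0.0011 0.0032
   -0.0018 0.0048
   -0.0024 0.0063
   -0.0032 0.0079
```

>>> step_arm(
  moves=[
    {"tx": -0.0005,"ty": 0.0016,"tz": 0,"ax": 0,"ay": 0,"az": 0,"grip": 255},
    {"tx": -0.0011,"ty": 0.0032,"tz": 0,"ax": 0,"ay": 0,"az": 0,"grip": 255},
    {"tx": -0.0018,"ty": 0.0048,"tz": 0,"ax": 0,"ay": 0,"az": 0,"grip": 255},
    {"tx": -0.0024,"ty": 0.0063,"tz": 0,"ax": 0,"ay": 0,"az": 0,"grip": 255},
    {"tx": -0.0024,"ty": 0.0063,"tz": 0,"ax": 0,"ay": 0,"az": 0,"grip": 255},
  ],
)

```text
time: 23.05
eef_pos: [564.9, 251.8, 203.7]
tcp_rot: [3.141, -0.0, 2.17]
wrist_force: [-2.9, -0.8, 1.2]
grip_width: 18.4
```

>>> step_arm(
  moves=[
    {"tx": -0.0007,"ty": 0.0016,"tz": 0,"ax": 0,"ay": 0,"az": 0,"grip": 255},
    {"tx": -0.0015,"ty": 0.0031,"tz": 0,"ax": 0,"ay": 0,"az": 0,"grip": 255},
    {"tx": -0.0023,"ty": 0.0046,"tz": 0,"ax": 0,"ay": 0,"az": 0,"grip": 255},
    {"tx": -0.0031,"ty": 0.0061,"tz": 0,"ax": 0,"ay": 0,"az": 0,"grip": 255},
    {"tx": -0.0031,"ty": 0.0061,"tz": 0,"ax": 0,"ay": 0,"az": 0,"grip": 255},
  ],
)

```text
time: 23.55
eef_pos: [571.8, 252.7, 203.7]
tcp_rot: [3.141, -0.0, 2.17]
wrist_force: [-3.2, 0.8, 1.7]
grip_width: 17.8
```

>>> step_arm(
  moves=[
    {"tx": -0.0009,"ty": 0.0015,"tz": 0,"ax": 0,"ay": 0,"az": 0,"grip": 255},
    {"tx": -0.0018,"ty": 0.0029,"tz": 0,"ax": 0,"ay": 0,"az": 0,"grip": 255},
    {"tx": -0.0027,"ty": 0.0043,"tz": 0,"ax": 0,"ay": 0,"az": 0,"grip": 255},
    {"tx": -0.0037,"ty": 0.0057,"tz": 0,"ax": 0,"ay": 0,"az": 0,"grip": 255},
    {"tx": -0.0037,"ty": 0.0057,"tz": 0,"ax": 0,"ay": 0,"az": 0,"grip": 255},
  ],
)

```text
time: 24.05
eef_pos: [578.6, 252.9, 203.7]
tcp_rot: [3.141, -0.0, 2.17]
wrist_force: [-2.3, 2.8, 1.9]
grip_width: 18.2
```

>>> step_arm(
  moves=[
    {"tx": -0.0009,"ty": 0.0015,"tz": 0,"ax": 0,"ay": 0,"az": 0,"grip": 255},
    {"tx": -0.0019,"ty": 0.0029,"tz": 0,"ax": 0,"ay": 0,"az": 0,"grip": 255},
    {"tx": -0.0029,"ty": 0.0043,"tz": 0,"ax": 0,"ay": 0,"az": 0,"grip": 255},
    {"tx": -0.0039,"ty": 0.0056,"tz": 0,"ax": 0,"ay": 0,"az": 0,"grip": 255},
    {"tx": -0.0039,"ty": 0.0056,"tz": 0,"ax": 0,"ay": 0,"az": 0,"grip": 255},
  ],
)

```text
time: 24.55
eef_pos: [585.4, 252.4, 203.6]
tcp_rot: [3.141, 0.0, 2.17]
wrist_force: [-2.4, 1.4, 2.3]
grip_width: 18.3
```

>>> step_arm(
  moves=[
    {"tx": -0.0012,"ty": 0.0013,"tz": 0,"ax": 0,"ay": 0,"az": 0,"grip": 255},
    {"tx": -0.0024,"ty": 0.0025,"tz": 0,"ax": 0,"ay": 0,"az": 0,"grip": 255},
    {"tx": -0.0036,"ty": 0.0037,"tz": 0,"ax": 0,"ay": 0,"az": 0,"grip": 255},
    {"tx": -0.0048,"ty": 0.0048,"tz": 0,"ax": 0,"ay": 0,"az": 0,"grip": 255},
    {"tx": -0.0048,"ty": 0.0048,"tz": 0,"ax": 0,"ay": 0,"az": 0,"grip": 255},
  ],
)

```text
time: 25.05
eef_pos: [592.1, 251.2, 203.7]
tcp_rot: [3.141, 0.0, 2.17]
wrist_force: [-2.3, 2.2, 2.3]
grip_width: 18.1
```

>>> step_arm(
  moves=[
    {"tx": -0.0013,"ty": 0.0013,"tz": 0,"ax": 0,"ay": 0,"az": 0,"grip": 255},
    {"tx": -0.0026,"ty": 0.0025,"tz": 0,"ax": 0,"ay": 0,"az": 0,"grip": 255},
    {"tx": -0.0039,"ty": 0.0037,"tz": 0,"ax": 0,"ay": 0,"az": 0,"grip": 255},
    {"tx": -0.0053,"ty": 0.0047,"tz": 0,"ax": 0,"ay": 0,"az": 0,"grip": 255},
    {"tx": -0.0053,"ty": 0.0047,"tz": 0,"ax": 0,"ay": 0,"az": 0,"grip": 255},
  ],
)

```text
time: 25.55
eef_pos: [598.9, 249.3, 203.6]
tcp_rot: [3.141, 0.0, 2.169]
wrist_force: [-2.3, 1.4, 2.1]
grip_width: 18.2
```

>>> step_arm(
  moves=[
    {"tx": -0.0015,"ty": 0.0011,"tz": 0,"ax": 0,"ay": 0,"az": 0,"grip": 255},
    {"tx": -0.003,"ty": 0.0021,"tz": 0,"ax": 0,"ay": 0,"az": 0,"grip": 255},
    {"tx": -0.0045,"ty": 0.0031,"tz": 0,"ax": 0,"ay": 0,"az": 0,"grip": 255},
    {"tx": -0.006,"ty": 0.0039,"tz": 0,"ax": 0,"ay": 0,"az": 0,"grip": 255},
    {"tx": -0.006,"ty": 0.0039,"tz": 0,"ax": 0,"ay": 0,"az": 0,"grip": 255},
  ],
)

```text
time: 26.05
eef_pos: [605.5, 246.6, 203.6]
tcp_rot: [3.141, 0.0, 2.169]
wrist_force: [-2.5, 1.3, 2.6]
grip_width: 18.0
```

>>> step_arm(
  moves=[
    {"tx": -0.0016,"ty": 0.0009,"tz": 0,"ax": 0,"ay": 0,"az": 0,"grip": 255},
    {"tx": -0.0032,"ty": 0.0017,"tz": 0,"ax": 0,"ay": 0,"az": 0,"grip": 255},
    {"tx": -0.0048,"ty": 0.0025,"tz": 0,"ax": 0,"ay": 0,"az": 0,"grip": 255},
    {"tx": -0.0063,"ty": 0.0031,"tz": 0,"ax": 0,"ay": 0,"az": 0,"grip": 255},
    {"tx": -0.0063,"ty": 0.0031,"tz": 0,"ax": 0,"ay": 0,"az": 0,"grip": 255},
  ],
)

```text
time: 26.55
eef_pos: [611.6, 243.2, 203.6]
tcp_rot: [3.141, 0.0, 2.17]
wrist_force: [-2.9, 1.6, 1.7]
grip_width: 18.1
```

>>> step_arm(
  moves=[
    {"tx": -0.0016,"ty": 0.0007,"tz": 0,"ax": 0,"ay": 0,"az": 0,"grip": 255},
    {"tx": -0.0032,"ty": 0.0013,"tz": 0,"ax": 0,"ay": 0,"az": 0,"grip": 255},
    {"tx": -0.0049,"ty": 0.0019,"tz": 0,"ax": 0,"ay": 0,"az": 0,"grip": 255},
    {"tx": -0.0065,"ty": 0.0024,"tz": 0,"ax": 0,"ay": 0,"az": 0,"grip": 255},
    {"tx": -0.0065,"ty": 0.0024,"tz": 0,"ax": 0,"ay": 0,"az": 0,"grip": 255},
  ],
)

```text
time: 27.05
eef_pos: [617.3, 239.2, 203.6]
tcp_rot: [3.141, 0.0, 2.17]
wrist_force: [-1.9, 2.0, 0.9]
grip_width: 18.1
```

>>> step_arm(
  moves=[
    {"tx": -0.0016,"ty": 0.0005,"tz": 0,"ax": 0,"ay": 0,"az": 0,"grip": 255},
    {"tx": -0.0033,"ty": 0.0009,"tz": 0,"ax": 0,"ay": 0,"az": 0,"grip": 255},
    {"tx": -0.005,"ty": 0.0013,"tz": 0,"ax": 0,"ay": 0,"az": 0,"grip": 255},
    {"tx": -0.0066,"ty": 0.0016,"tz": 0,"ax": 0,"ay": 0,"az": 0,"grip": 255},
    {"tx": -0.0066,"ty": 0.0016,"tz": 0,"ax": 0,"ay": 0,"az": 0,"grip": 255},
  ],
)

```text
time: 27.55
eef_pos: [622.4, 234.7, 203.7]
tcp_rot: [3.141, 0.0, 2.17]
wrist_force: [-1.2, 2.8, 0.4]
grip_width: 18.1
```

>>> step_arm(
  moves=[
    {"tx": -0.0017,"ty": 0.0003,"tz": 0,"ax": 0,"ay": 0,"az": 0,"grip": 255},
    {"tx": -0.0034,"ty": 0.0006,"tz": 0,"ax": 0,"ay": 0,"az": 0,"grip": 255},
    {"tx": -0.0051,"ty": 0.0008,"tz": 0,"ax": 0,"ay": 0,"az": 0,"grip": 255},
    {"tx": -0.0067,"ty": 0.0009,"tz": 0,"ax": 0,"ay": 0,"az": 0,"grip": 255},
    {"tx": -0.0067,"ty": 0.0009,"tz": 0,"ax": 0,"ay": 0,"az": 0,"grip": 255},
  ],
)

```text
time: 28.05
eef_pos: [626.5, 230.2, 203.8]
tcp_rot: [3.141, -0.001, 2.17]
wrist_force: [-2.0, 5.0, 2.3]
grip_width: 18.0
```

>>> step_arm(
  moves=[
    {"tx": -0.001,"ty": 0,"tz": 0,"ax": 0,"ay": 0,"az": 0,"grip": 255},
    {"tx": -0.002,"ty": 0.0001,"tz": 0,"ax": 0,"ay": 0,"az": 0,"grip": 255},
    {"tx": -0.003,"ty": 0.0001,"tz": 0,"ax": 0,"ay": 0,"az": 0,"grip": 255},
    {"tx": -0.003,"ty": 0.0001,"tz": 0,"ax": 0,"ay": 0,"az": 0,"grip": 255},
    {"tx": -0.003,"ty": 0.0001,"tz": 0,"ax": 0,"ay": 0,"az": 0,"grip": 255},
  ],
)

```text
time: 28.55
eef_pos: [627.6, 228.8, 203.8]
tcp_rot: [3.141, -0.003, 2.171]
wrist_force: [-3.8, 7.3, 3.2]
grip_width: 18.0
```

```bash
python3 -c "
from h import *
wind(step=1.5)"
```

```text
t 28.55 p [627.6 228.8 203.8] a 85.9 r 65.5 Frad 1.6 Ftan(cw) -8.1 Fz 3.2 w 18.0 tcpyaw [179.9  -0.2 124.4]
   -0.0017 0.0001
   -0.0034 0.0002
   -0.0051 0.0002
   -0.0068 0.0001
   -0.0085 0.0001
```

>>> step_arm(
  moves=[
    {"tx": -0.001,"ty": 0,"tz": 0,"ax": 0,"ay": 0,"az": 0,"grip": 255},
    {"tx": -0.002,"ty": 0,"tz": 0,"ax": 0,"ay": 0,"az": 0,"grip": 255},
    {"tx": -0.003,"ty": 0,"tz": 0,"ax": 0,"ay": 0,"az": 0,"grip": 255},
    {"tx": -0.003,"ty": 0,"tz": 0,"ax": 0,"ay": 0,"az": 0,"grip": 255},
    {"tx": -0.003,"ty": 0,"tz": 0,"ax": 0,"ay": 0,"az": 0,"grip": 255},
  ],
)

```text
time: 29.05
eef_pos: [628.8, 227.3, 203.8]
tcp_rot: [3.14, -0.005, 2.171]
wrist_force: [-3.7, 8.2, 3.1]
grip_width: 17.8
```

```bash
python3 -c "
from h import *
wind(step=1.5)"
```

```text
t 29.05 p [628.8 227.3 203.8] a 87.6 r 65.5 Frad 2.0 Ftan(cw) -8.8 Fz 3.1 w 17.8 tcpyaw [179.9  -0.3 124.4]
   -0.0017 0.0
   -0.0034 0.0001
   -0.0051 0.0
   -0.0068 -0.0001
   -0.0085 -0.0002
```

>>> step_arm(
  moves=[
    {"tx": -0.001,"ty": 0,"tz": 0,"ax": 0,"ay": 0,"az": 0,"grip": 255},
    {"tx": -0.002,"ty": 0,"tz": 0,"ax": 0,"ay": 0,"az": 0,"grip": 255},
    {"tx": -0.003,"ty": 0,"tz": 0,"ax": 0,"ay": 0,"az": 0,"grip": 255},
    {"tx": -0.003,"ty": 0,"tz": 0,"ax": 0,"ay": 0,"az": 0,"grip": 255},
    {"tx": -0.003,"ty": 0,"tz": 0,"ax": 0,"ay": 0,"az": 0,"grip": 255},
  ],
)

```text
time: 29.55
eef_pos: [630.1, 225.6, 203.9]
tcp_rot: [3.14, -0.007, 2.172]
wrist_force: [-5.1, 11.3, 3.4]
grip_width: 18.3
```

```bash
python3 -c "
from h import *
wind(step=1.5)
snap('side','b7.png',(172,140,292,260),5)
u=lambda a:np.array([np.cos(np.radians(124.3-a)),np.sin(np.radians(124.3-a))])
for a in(79,82,85,88,91):
    k=np.array([576.3,188.1])+65*u(a); print(a,((px('side',(*k,226.5))-[172,140])*5).round(),((px('side',(*k,190))-[172,140])*5).round())
"
```

```text
t 29.55 p [630.1 225.6 203.9] a 89.4 r 65.6 Frad 2.2 Ftan(cw) -12.2 Fz 3.4 w 18.3 tcpyaw [179.9  -0.4 124.4]
   -0.0017 -0.0
   -0.0034 -0.0001
   -0.0051 -0.0001
   -0.0068 -0.0003
   -0.0085 -0.0005
79 [ 87. 244.] [ 94. 318.]
82 [ 87. 241.] [ 95. 314.]
85 [ 88. 238.] [ 95. 311.]
88 [ 89. 235.] [ 96. 308.]
91 [ 90. 232.] [ 98. 305.]
```

View pics/b7.png

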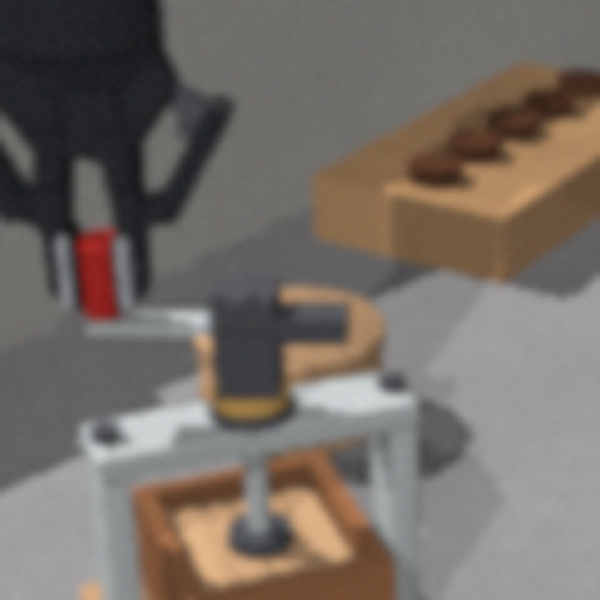

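The picture shows the plate sunk inside the mould at crop (260,535) and the hub on its collar. The knob is still between the pads at (97,275). Resistance went 3→5→8→9→12 N with little spindle motion after about 2.2 turns, so this is the stop. I'll unload, open partway because the hub is near one finger, and lift.

>>> step_arm(
  moves=[
    {"tx": 0.001,"ty": 0,"tz": 0,"ax": 0,"ay": 0,"az": 0,"grip": 255},
    {"tx": 0.002,"ty": 0,"tz": 0,"ax": 0,"ay": 0,"az": 0,"grip": 255},
    {"tx": 0.003,"ty": 0,"tz": 0,"ax": 0,"ay": 0,"az": 0,"grip": 200},
    {"tx": 0.003,"ty": 0,"tz": 0,"ax": 0,"ay": 0,"az": 0,"grip": 150},
    {"tx": 0.003,"ty": 0,"tz": 0,"ax": 0,"ay": 0,"az": 0,"grip": 150},
  ],
)

```text
time: 30.1
eef_pos: [630.2, 223.5, 203.2]
tcp_rot: [-3.14, 0.002, 2.169]
wrist_force: [-0.0, 0.0, -0.2]
grip_width: 35.8
```

```bash
python3 -c "
from h import *
wind()"
```

```text
t 30.1 p [630.2 223.5 203.2] a 91.0 r 64.5 Frad 0.0 Ftan(cw) -0.0 Fz -0.2 w 35.8 tcpyaw [-1.799e+02  1.000e-01  1.243e+02]
   -0.0135 -0.0017
   -0.0263 -0.0061
   -0.038 -0.0131
   -0.0479 -0.0223
   -0.0557 -0.0335
```

Free of contact. Lifting away and retreating outward so the cameras can see.

>>> step_arm(
  moves=[
    {"tx": 0,"ty": 0,"tz": -0.01,"ax": 0,"ay": 0,"az": 0,"grip": 150},
    {"tx": 0,"ty": 0,"tz": -0.025,"ax": 0,"ay": 0,"az": 0,"grip": 150},
    {"tx": 0,"ty": 0,"tz": -0.045,"ax": 0,"ay": 0,"az": 0,"grip": 150},
    {"tx": 0,"ty": 0,"tz": -0.065,"ax": 0,"ay": 0,"az": 0,"grip": 150},
    {"tx": 0,"ty": 0,"tz": -0.08,"ax": 0,"ay": 0,"az": 0,"grip": 150},
  ],
)

```text
time: 30.6
eef_pos: [630.6, 224.0, 285.7]
tcp_rot: [3.14, 0.002, 2.169]
wrist_force: [0.7, 0.1, 0.2]
grip_width: 35.2
```

```bash
python3 -c "
from h import *
plan(480,0,300,124.3)
snap('side','b8.png',(172,140,292,260),5)"
```

```text
t 30.6 pos [630.6 224.  285.7] rot [1.799e+02 1.000e-01 1.243e+02] q [20. 29. 21. 81. -0. 75.] F [0.7 0.1 0.2] M [-0.05 -0.06  0.04] w 35.2
total [-0.1003 -0.2506 -0.0143] az -0.0 len 270
```

View pics/b8.png

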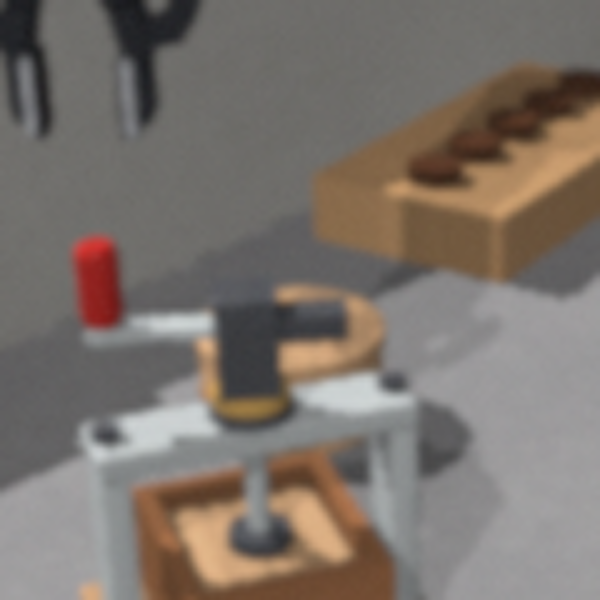

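The hub sits flush on the brass collar, with its bottom edge at crop (250,398). The plate is unchanged at (260,535), and the gripper is well clear at (80,100). Handing in.

```bash
python3 -c "
from h import *
print(bot.close_job())"
```

```text
the job is handed in; nothing more can be done
None
```

I fitted the far crank fully home on the wood press's spindle and wound it clockwise to the bottom stop. I then let go and handed the job in at about 31 s; the hand-in reports no verdict.

- **Fit:** I found the square's angle by feel, with a light push. I pressed about 15 N onto the square's top for one step, then backed off to about 5 N. The socket then slid 16 mm to the collar, which is the full depth of the square.
- **Winding:** I wound by the knob for about 2.2 turns at a steady 3–5 N, within the 2 to 2.3 turns expected. Over the last few millimetres the force rose from 3 N to 12 N in small steps, and I took that as the stop. I judged the stop by this force and by the plate sitting inside the mould, because plate travel could not be read directly.
- **Last checks:** With the gripper lifted clear, the wrist force was near zero and the last side picture showed the hub flush on the collar with the plate unchanged. I did not touch any of the goods, but I took no final overall picture to check them.
- **One disagreement:** The crank sits about 5° back from where I last held it. I think this is play between the socket and the square, plus the small unload before I let go. If the spindle did turn, 5° is under 0.2 mm of plate travel.

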